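Open the drop-front writing desk and lay out the markers

TASK

Get the writing desk ready for labelling: pull both wooden slide-out supports out to their stops, and only then lower the flap gently onto them. Draw the blue marker tray by its knob right out of the desk onto the flap and let go of it; then take it by the upright grip on its right lip and tip the three markers out over its open left edge onto the flap. Put the empty tray back down flat on the flap, clear of the markers, and leave the things standing round the desk where they are.

Things in the scene. Friction and masses are not known exactly. Their poses are not given: they have to be found in the camera images.
- desk: Plywood drop-front writing desk, fixed, 320 wide (y) x 215 deep (x) x 250 high. Origin on the table under the hinge line at its front, mid-width; x points into the desk, away from the robot, y left, z up. Turned 7 to 22 degrees clockwise (towards the robot). Inner floor z = 110. A hood (z 238 to 250) covers it from x = 66 back, so one reaches in from the front only. The tray's space is on the right (y -146 to 46).
- flap (a joint): Flap angle, rad: 0 closed (leaning back 25 degrees from upright, held by its weight), 2.007 level on both supports if they are out (nothing else stops it there). Panel 155 deep, 320 wide, 14 thick, 0.4 kg; it falls if let go on the way. Lowered, it covers desk x -155 to 0, its upper face 1.5 below the inner floor.
- flap_hinge (a point): Middle of the hinge line (it runs along the desk's y), 108.5 above the table, in the plane of the flap's inner face.
- flap_knob (a point): Centre of the round dark knob head (22 diameter, 18 long) in the middle of the flap's free edge, 26 beyond it: 181 from the hinge along the flap and 7 to its outer side; closed at about desk x 70, z 275, lowered at z 101. Pinched along the desk's y it turns between the fingers, so the hand can stay pointing down all the way.
- left_support (a joint): Extension of the left slide-out support, m: 0 pushed in, 0.115 at its stop; slides towards the robot along the desk's -x. Wooden bar 20 wide, 30 high, stiff with about 1.5 N of friction, stays where it is left.
- right_support (a joint): The same for the right support.
- left_support_knob (a point): Centre of the head (22 diameter, 18 long, axis along x) of the knob on the front of the left support, 26 in front of the bar's end, at desk y = 131, 79 above the table. The closed flap rises close behind it: lean the hand some 30 degrees back towards the robot.
- right_support_knob (a point): The same for the right support, at desk y = -131.
- tray: Blue metal tray, 145 long (x) x 110 wide (y), 0.19 kg: smooth floor 3 thick (markers slide on it beyond about 15 to 20 degrees), lips 4 thick and 26 high on its front (-x), back (+x) and right (-y), open on the left (+y). Origin: centre of its underside. At the start it lies on the desk's inner floor under the hood, its front some 50 behind the hinge.
- tray_knob (a point): Centre of the head (22 diameter, 18 long, axis along x) of the knob on the tray's front lip, 17 in front of the lip, 18 above the tray's underside. At the start it is under the slope of the front, just before the hood: lean the hand some 30 degrees back towards the robot.
- tray_grip (a point): Grasp point on the tray's upright grip with a black rubber face, in the middle of the right lip: a plate 64 long (x), 10 thick (y), reaching 58 above the underside; this point is 45 above the underside and 54 to the right of the tray's middle. Under the hood until the tray is drawn out.
- marker_black: Black marker pen, 130 x 17 x 20, lying in the tray parallel to its open edge (its y axis along the pen). Origin: middle of its underside.
- marker_green: Green marker pen, the same, 130 x 17 x 20.
- lime_pen: Lime-coloured marker pen, the same, 110 x 17 x 20.
- wipes_pack: Flat white and green pack of wipes, 106 x 236 x 28, lying on top of the desk's hood, behind the flap. Leave alone.
- plum_cup1: Clear plastic cup of plums, 113 across, 52 high, on the table to one side of the desk's front. Leave alone.
- plum_cup3: Open clear cup of plums, 110 across, 46 high, on the other side. Leave alone.
- salt_jar: Spice jar with red lid, 45 across, 106 high, on the table left of the desk. Leave alone.

How it is judged (in metres and radians):
On the way, in this order (a step that is already met when the one before it is completed fails the run):
1. both supports are out while the flap is still up (value of joint each of left_support, right_support above 0.095 m and value of joint flap below 0.35 rad), for 0.1 s.
2. the flap lies level on both supports, let go (value of joint each of left_support, right_support above 0.095 m and value of joint flap between 1.967 and 2.047 rad and contact force between flap and left_support above 0.1 N and contact force between flap and right_support above 0.1 N and contact force between the fingers and flap below 0.1 N), for 0.2 s.
3. the tray has been drawn out onto the flap with the markers in it and is let go, flat (x of tray in the frame of desk between -0.115 and -0.045 m and y of tray in the frame of desk between -0.12 and 0.12 m and z of tray in the frame of desk between 0.1 and 0.117 m and angle between tray's own z axis and vertical below 0.05 rad and contact force between the fingers and tray below 0.1 N and y of each of marker_black, marker_green, lime_pen in the frame of tray below 0.055 m), for 0.1 s.
4. the tray is tipped up, steeper than 15 degrees, above the flap (angle between tray's own z axis and vertical above 0.26 rad and x of tray in the frame of desk between -0.13 and 0 m), for 0.1 s.
At the end, for the whole second after the job is handed in: Both supports out over 95 mm; the flap level within 0.04 rad, resting on both; all three markers at rest on it, outside the tray beyond its open edge; the empty tray at rest flat on the flap (middle 45 to 115 mm in front of the hinge, within 120 mm of the middle sideways, tilt under 0.05 rad) (value of joint each of left_support, right_support above 0.095 m and value of joint flap between 1.967 and 2.047 rad and contact force between flap and left_support above 0.1 N and contact force between flap and right_support above 0.1 N and x of tray in the frame of desk between -0.115 and -0.045 m and y of tray in the frame of desk between -0.12 and 0.12 m and z of tray in the frame of desk between 0.1 and 0.117 m and angle between tray's own z axis and vertical below 0.05 rad and x of marker_black in the frame of desk between -0.16 and 0.01 m and y of marker_black in the frame of desk between -0.16 and 0.16 m and z of marker_black in the frame of desk between 0.1 and 0.135 m and y of each of marker_black, marker_green, lime_pen in the frame of tray above 0.061 m and linear speed of each of marker_black, marker_green, lime_pen, tray below 0.02 m/s and x of marker_green in the frame of desk between -0.16 and 0.01 m and y of marker_green in the frame of desk between -0.16 and 0.16 m and z of marker_green in the frame of desk between 0.1 and 0.135 m and x of lime_pen in the frame of desk between -0.16 and 0.01 m and y of lime_pen in the frame of desk between -0.16 and 0.16 m and z of lime_pen in the frame of desk between 0.1 and 0.135 m); the robot touches nothing.
It fails at once if the flap is lowered past upright by 35 degrees or more before both supports are out (value of joint flap above 1.05 rad and value of joint any of left_support, right_support below 0.085 m).
It fails at once if the flap falls or is slammed (faster than 2.5 rad/s) (velocity of joint flap above 2.5 rad/s).
It fails at once if a marker falls off onto the table (height (world z) of any of marker_black, marker_green, lime_pen below 0.07 m).
It fails at once if a thing round the desk is shifted by more than 30 mm or tipped (distance of any of wipes_pack, plum_cup1, plum_cup3, salt_jar from where it was at the start of the episode above 0.03 m or angle between any of wipes_pack, plum_cup1, plum_cup3, salt_jar's own z axis and vertical above 0.35 rad).
It also fails if it takes over 72 s, if anything falls off the work surface, if the arm or the gripper's body presses on something with over 40 N, if the wrist force passes 120 N, or if a joint passes its speed limit or range.

ROBOT

A 6-joint arm with a two-finger parallel gripper is mounted at the origin on a cart in front of the work surface, level with it; the furniture and walls round the work are solid. World frame = base frame: x ahead of the robot, y to its left, z up, the work surface at z = 0. Lengths are in mm, angles in rad, forces in N, time in s.
With the tool pointing down it reaches from about 325 to 900 mm from the base axis. Payload 3.5 kg.
Tool frame: the origin (TCP) lies at the very end of the fingers, on their centre line; the grasp point (between the pads) lies 19 mm behind it; z points along the fingers, y is the line along which they close (so a half turn about z gives the same grasp; the last joint's range is limited). The gripper opens to 85 mm and grips with 20 to 120 N. Pads are 22 mm wide; open, the fingers measure 114 mm over their backs; the gripper's body (76 mm by 85 mm) begins 54 mm behind the grasp point. The pads swing forward as they close: fully open they stand 13 mm farther back than shut.
Start: joints at [-1.237, 0.276, -0.026, 1.268, 0, 1.467], TCP at [264.389, -566.322, 231.313] pointing down, gripper open.
Joint ranges: [-3.12, 3.12], [-0.85, 1.88], [-1.08, 1.24], [-1.95, 2.15], [-1.57, 1.53], [-3.14, 3.14]. Speed limits (rad/s): [2.57, 2.57, 3.14, 3.14, 3.14, 3.14].

INTERFACE

Orientations are given as a unit quaternion [w, x, y, z].
In Python, from cell import observe, camera, get_calibration, finish_job gives the robot as it stands. The module is installed in compiled form; this text tells all that it offers.
- The arm moves only by the tool send_rows, never from a script. Its argument "plan" is a list of rows, each a list of 7 numbers: the turn, a rotation vector about the world's x, y, z in rad, then the shift along the world's x, y, z in mm, then the opening, from 0 (shut) to 1 (fully open). A call has exactly 5 rows; each row is the pose to reach, as a shift and turn from the pose commanded when the call began; what a row does not reach only later rows make up. A row lasts 1/8 s, in which the tool goes at most 62.5 mm and 10.7 degrees, less where a joint would pass 70% of its speed; a pose out of reach is approached as far as the arm can. A call with a gripper value outside its range is refused whole. The fingers move at their own pace and stop on an object; "newtons" is the grip in N (left out, the last holds). Time passes only in rows, so rows that repeat a pose let the fingers close, or fill a call up. It gives the time, the measured TCP pose, the force, the opening and the grip force at its end, in the units of the state.
- observe(): the state, without advancing time (a new reading comes with each control period).
- camera(name): name is "scene" or "side" or "wrist"; returns the picture (480x640x3 uint8, blue, green, red); there is no depth.
- get_calibration(name): a dict with "intrinsics" (3x3 intrinsics, pixels), "k1" (the pictures are not rectified: a ray, as slopes to the right and down, at radius r is drawn at 1 + k1 r^2 times it, then the intrinsics apply), "world_to_cam" (4x4, takes a point from world to camera coordinates). Camera axes: x right, y up, looking along -z (the intrinsics and any distortion apply to the point x, -y, -z); pixel columns grow to the right and rows downward; lengths in mm; the calibration is good to about 2 mm. A picture is of the moment at which its call begins: read the wrist's pose just before it. get_calibration takes no time and is no camera call; for the wrist camera it gives the pose at the moment of the call.
- finish_job(): hands the job in; it is judged then, once.
The state is a dict: "time": time; "joints": joint angles; "joint_velocities": joint speeds; "joint_torque": joint torques, N m; "ee_pos": TCP position; "eef_rot": TCP orientation; "wrist_force": force on the tool from outside, world axes, zero at the start; "moment": the same for the moment, N m; "opening": opening from 0.0 (shut) to 1.0 (fully open); "gripper_force": force on a finger pad.
Only numpy, scipy, OpenCV 4.12 (cv2) and the standard library are available. Lean on these libraries where they do the work, as an engineer would, in place of code of your own. Each camera call takes 0.05 s, during which the arm holds its last target. There are 200 camera calls.

## Working session

There is one attempt and no reset: what is moved stays moved. The work goes in short steps, Python scripts to look and compute and a tool call to move; the robot and the scene stay as the last step left them, time stands still between calls to the robot, and variables do not carry over. Pictures are saved under pics/ and viewed, at most 10 in all, crops included, and the job is handed in when it is done.

Besides the shell and the picture viewer there is one more tool, called as name([rows], argument=value, ...), one row to a line, values as JSON. send_rows: Moves the arm, as the interface text tells. Its arguments: {"type":"object","properties":{"plan":{"type":"array"},"newtons":{"type":"number"}},"required":["plan"]}

```bash
mkdir -p pics; python3 - <<'E'
from cell import *
import cv2,numpy as np
a=camera("scene");b=camera("side")
cv2.imwrite("pics/s1.png",a);cv2.imwrite("pics/d1.png",b)
for n in("scene","side","wrist"):
    c=get_calibration(n);print(n,np.round(c["intrinsics"],1).tolist(),c["k1"],np.round(c["world_to_cam"],3).tolist())
print(observe())
E
```

```text
scene [[482.8, 0.0, 321.4], [0.0, 482.8, 240.2], [0.0, 0.0, 1.0]] -0.12138633497264947 [[0.432, 0.902, 0.012, -153.685], [-0.369, 0.164, 0.915, 64.455], [0.823, -0.4, 0.404, -1935.311], [0.0, 0.0, 0.0, 1.0]]
side [[433.6, 0.0, 321.5], [0.0, 433.6, 238.4], [0.0, 0.0, 1.0]] -0.10355530085556586 [[-0.912, 0.409, 0.023, 535.213], [-0.149, -0.384, 0.911, -138.555], [0.382, 0.828, 0.411, -1391.81], [0.0, 0.0, 0.0, 1.0]]
wrist [[416.0, 0.0, 320.0], [0.0, 416.0, 244.6], [0.0, 0.0, 1.0]] -0.04620009988121327 [[0.423, -0.906, -0.002, -623.403], [0.875, 0.409, -0.259, 33.912], [0.235, 0.108, 0.966, -378.055], [0.0, 0.0, 0.0, 1.0]]
{'time': 0.1, 'joints': array([-1.23738735e+00,  2.77065082e-01, -2.77367068e-02,  1.26804453e+00,
       -2.08399861e-05,  1.46741118e+00]), 'joint_velocities': array([ 2.53131473e-03, -1.99908391e-03,  2.36594015e-03,  2.81092984e-04,
       -1.69535397e-05,  6.20368503e-04]), 'joint_torque': array([-1.67440794e-04, -4.46706605e+01,  2.96129304e+01,  8.43493181e-03,
       -8.16744296e-05,  5.74022025e-06]), 'ee_pos': array([ 264.15520194, -565.63995765,  230.26980536]), 'eef_rot': array([-1.01702998e-03,  9.76245490e-01,  2.16664933e-01, -1.27978347e-04]), 'wrist_force': array([-0.57902343,  1.17870531,  0.17598092]), 'moment': array([ 0.02761086, -0.01601768, -0.00920294]), 'gripper_force': 0.0, 'opening': 1.0022784186405704}
```

View pics/s1.png

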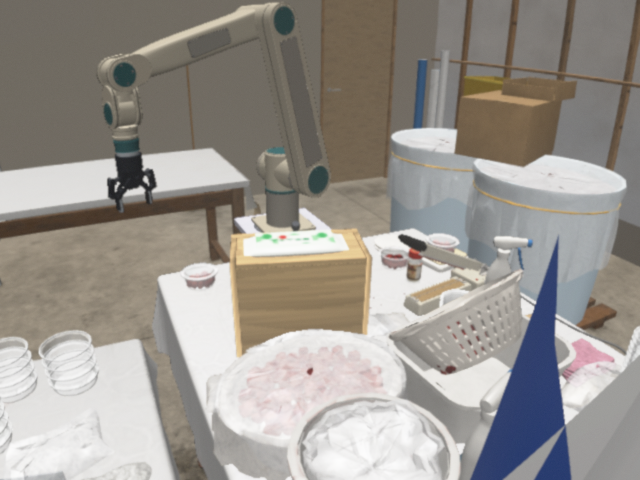

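View pics/d1.png

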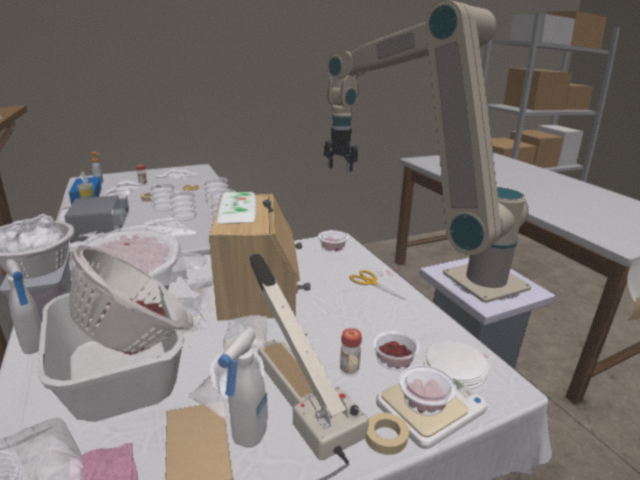

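The scene view shows the desk from behind, with the pack on its hood. The side view shows the dark knobs: flap at about (268,203), right support at (299,245), left support at (305,287).

```bash
cat > h.py <<'E'
from cell import *
import cv2,numpy as np
from scipy.spatial.transform import Rotation as R
np.set_printoptions(precision=2,suppress=True)
def ray(c,uv):
    K=c["intrinsics"];D=np.array([c["k1"],0,0,0,0.])
    p=cv2.undistortPoints(np.array([[uv]],float),np.array(K,float),D)[0,0]
    M=np.array(c["world_to_cam"]);d=M[:3,:3].T@np.array([p[0],-p[1],-1]);o=-M[:3,:3].T@M[:3,3]
    return o,d/np.linalg.norm(d)
def onz(c,uv,z):
    o,d=ray(c,uv);return o+d*(z-o[2])/d[2]
def proj(c,P):
    M=np.array(c["world_to_cam"]);q=M[:3,:3]@np.array(P,float)+M[:3,3];a=np.array([q[0],-q[1]])/-q[2]
    a=a*(1+c["k1"]*(a@a));K=np.array(c["intrinsics"]);return K[:2,:2]@a+K[:2,2]
def blobs(img,box,thr=70,amin=8):
    x0,y0,x1,y1=box;m=(img[y0:y1,x0:x1].max(2)<thr).astype(np.uint8)
    n,l,s,ce=cv2.connectedComponentsWithStats(m)
    return [(s[i,4],s[i,:4]+[x0,y0,0,0],ce[i]+[x0,y0]) for i in range(1,n) if s[i,4]>=amin]
def desk(o,th): # world from desk fn
    r=R.from_euler('z',th);return lambda p:r.apply(p)+o
E
python3 - <<'E'
from h import *
b=cv2.imread("pics/d1.png");c=get_calibration("side")
for z,box in((275,(255,190,285,220)),(79,(285,235,312,256)),(79,(292,275,318,300))):
    for t in blobs(b,box): print(t,onz(c,t[2],z))
E
python3 - <<'E'
from h import *
b=cv2.imread("pics/d1.png");c=get_calibration("side")
for z,box in((275,(255,190,285,220)),(79,(285,235,312,256)),(79,(292,275,318,300))):
    for t in blobs(b,box,100): print(t,onz(c,t[2],z))
cv2.imwrite("pics/d1c.png",cv2.resize(b[180:320,200:340],None,fx=4,fy=4,interpolation=2))
E
```

```text
(np.int32(196), array([255, 190,  30,  25]), array([276.79, 196.58])) [ 617.49 -266.27  275.  ]
(np.int32(54), array([263, 200,  10,  12]), array([267.57, 204.7 ])) [ 663.7  -209.29  275.  ]
(np.int32(34), array([294, 235,  18,   4]), array([301.24, 235.94])) [ 491.82 -386.69   79.  ]
(np.int32(18), array([296, 244,   5,   4]), array([298.  , 245.67])) [ 530.69 -317.73   79.  ]
(np.int32(40), array([298, 285,  12,   5]), array([304.18, 286.88])) [610.84 -66.38  79.  ]
```

View pics/d1c.png

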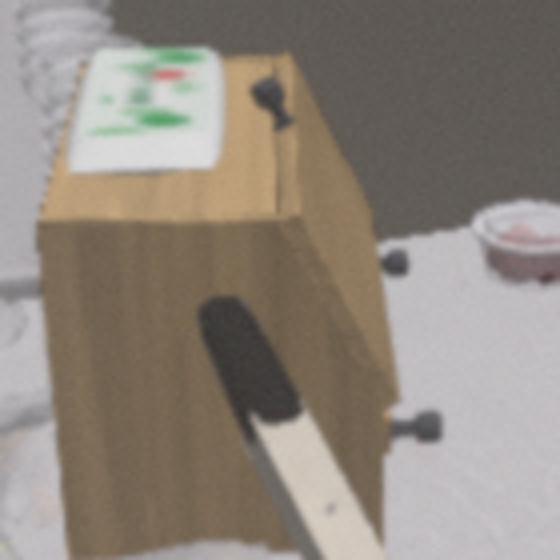

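The crop shows the knob heads: flap at (266.8,203), right support at (299.2,245.5), left support at (307,286.2). From these I get a rough desk pose, then a viewing pose for the wrist camera.

```bash
cat >> h.py <<'E'
import json
def load(): d=json.load(open("desk.json"));return np.array(d["o"]),d["a"]
def tool(lean,a,roll=0): # tool z leaning to desk +x by lean deg, tool x ~ -desk x ; a = desk yaw (rad), roll = about desk x (deg)
    b=np.array([[-1,0,0],[0,1,0],[0,0,-1.]]).T
    return R.from_euler('z',a)*R.from_euler('x',roll,degrees=True)*R.from_euler('y',-lean,degrees=True)*R.from_matrix(b)
def go(p,lean,grasp=True,roll=0,yaw=0):
    """p desk-frame grasp point (or TCP); prints rotvec and shift from the measured pose"""
    o,a=load();s=observe();q=s["eef_rot"];Rc=R.from_quat([q[1],q[2],q[3],q[0]])
    Rt=tool(lean,a+np.radians(yaw),roll);t=R.from_euler('z',a).apply(p)+o
    if grasp:t=t+19*Rt.as_matrix()[:,2]
    rv=(Rt*Rc.inv()).as_rotvec();d=t-s["ee_pos"]
    print("rot",np.round(rv,3),"shift",np.round(d,1),"t",s["time"],"deg",np.degrees(np.linalg.norm(rv)).round(1),"mm",np.linalg.norm(d).round(1))
def here():
    o,a=load();s=observe();q=s["eef_rot"];Rc=R.from_quat([q[1],q[2],q[3],q[0]])
    i=R.from_euler('z',-a);z=i.apply(Rc.as_matrix()[:,2]);t=i.apply(s["ee_pos"]-o)
    print("desk tcp",t,"grasp",t-19*z,"z",z,"F",i.apply(s["wrist_force"]),"open",round(s["opening"],3),"gf",s["gripper_force"],"t",s["time"])
E
python3 - <<'E'
from h import *
c=get_calibration("side")
l=onz(c,(307,286.2),79);r=onz(c,(299.2,245.5),79);f=onz(c,(266.8,203),275)
v=l-r;a=-np.arctan2(v[0],v[1]);print(l,r,f,np.degrees(a),np.linalg.norm(v))
i=R.from_euler('z',-a);m=(l+r)/2;print("flap rel mid of knobs",i.apply(f-m))
o=m+R.from_euler('z',a).apply([30,0,0]);o[2]=0
json.dump({"o":o.tolist(),"a":a},open("desk.json","w"));print(o)
go([-170,0,300],33,False)
E
```

```text
[602.32 -66.85  79.  ] [ 526.56 -317.49   79.  ] [ 661.47 -223.42  275.  ] -16.81753823060918 261.84255611972173
flap rel mid of knobs [101.93  -1.84 196.  ]
[ 593.15 -200.85    0.  ]
rot [-0.74 -0.06  2.33] shift [166.3 414.   69.7] t 0.1 deg 140.0 mm 451.5
```

send_rows([
  [-0.135,-0.01,0.42,30,80,14,1],
  [-0.27,-0.02,0.84,60,160,28,1],
  [-0.4,-0.03,1.27,90,230,40,1],
  [-0.4,-0.03,1.27,100,260,45,1],
  [-0.4,-0.03,1.27,100,260,45,1],
])

```text
time: 0.72
ee_pos: [364.7, -303.4, 276.4]
eef_rot: [0.136, 0.775, 0.617, -0.019]
wrist_force: [0.7, -0.9, 0.2]
opening: 1.002
gripper_force: 0.0
```

```bash
python3 -c "
from h import *
go([-170,0,300],33,False);here()"
```

```text
rot [-0.45 -0.03  1.43] shift [ 65.7 151.8  23.6] t 0.725 deg 85.8 mm 167.1
desk tcp [-188.97 -164.28  276.37] grasp [-192.76 -160.77  294.65] z [ 0.2  -0.18 -0.96] F [ 0.94 -0.62  0.17] open 1.002 gf 0.0 t 0.725
```

send_rows([
  [-0.05,0,0.17,10,30,5,1],
  [-0.1,0,0.34,20,60,10,1],
  [-0.16,-0.01,0.51,30,90,15,1],
  [-0.22,-0.01,0.68,40,120,20,1],
  [-0.27,-0.02,0.86,65,151,24,1],
])

```text
time: 1.35
ee_pos: [428.7, -153.8, 299.8]
eef_rot: [0.237, 0.425, 0.873, -0.034]
wrist_force: [-0.8, -0.2, -0.6]
opening: 1.003
gripper_force: 0.0
```

send_rows([
  [-0.06,0,0.18,0,0,0,1],
  [-0.12,0,0.36,0,0,0,1],
  [-0.18,-0.01,0.54,0,0,0,1],
  [-0.19,-0.01,0.6,0,0,0,1],
  [-0.19,-0.01,0.6,0,0,0,1],
])

```text
time: 1.98
ee_pos: [428.8, -155.5, 299.7]
eef_rot: [0.279, 0.128, 0.951, -0.042]
wrist_force: [-0.3, -0.6, -0.1]
opening: 0.997
gripper_force: 0.0
```

```bash
python3 -c "
from h import *
c=get_calibration('wrist');w=camera('wrist');cv2.imwrite('pics/w1.png',w)
json.dump({k:np.array(v).tolist() for k,v in c.items()},open('cw1.json','w'))
go([-170,0,300],33,False);here();print(observe()['joints'])
o,a=load()
for p in([-30,131,79],[-30,-131,79],[70,0,275]): print(proj(c,R.from_euler('z',a).apply(p)+o))
"
```

```text
rot [ 0.01 -0.01 -0.02] shift [1.5 3.7 0.2] t 2.025 deg 1.4 mm 4.0
desk tcp [-170.31   -4.01  299.84] grasp [-180.6    -4.12  315.81] z [ 0.54  0.01 -0.84] F [ 0.29 -0.28  0.15] open 1.002 gf 0.0 t 2.025
[-0.6  -0.46 -0.67  0.81  0.17 -0.28]
[454.95 204.48]
[188.98 198.41]
[318.25 444.37]
```

View pics/w1.png

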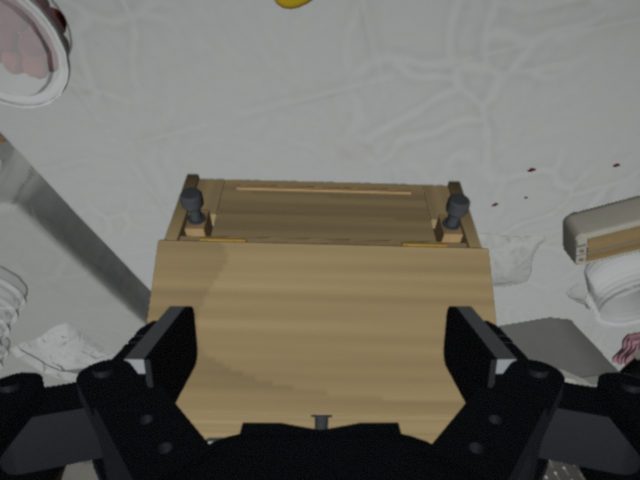

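The wrist picture shows the right knob head at about (191,199), the left at (459,206), and the flap knob at (321,422).

```bash
python3 - <<'E'
from h import *
w=cv2.imread("pics/w1.png");c=json.load(open("cw1.json"))
for box in((175,178,210,225),(440,185,475,230),(305,408,338,426)):
    for t in blobs(w,box,75,20): print(t)
l=onz(c,(459,206),79);r=onz(c,(191.5,199.5),79);v=l-r;a=-np.arctan2(v[0],v[1])
print(l,r,np.degrees(a),np.linalg.norm(v))
i=R.from_euler('z',-a);m=(l+r)/2
f=onz(c,(321,424),275);print("flap",f,i.apply(f-m))
# flap lower edge & desk front bottom corners on table
for uv,z in (((188,177),0),((458,183),0),((157,241),100),((489,251),100)): print(uv,i.apply(onz(c,uv,z)-m))
E
python3 -c "
import cv2;w=cv2.imread('pics/w1.png');cv2.imwrite('pics/w1c.png',cv2.resize(w[165:265,150:500],None,fx=2.2,fy=2.2,interpolation=2))"
```

```text
(np.int32(901), array([180, 178,  30,  47]), array([192.99, 202.96]))
(np.int32(808), array([440, 185,  29,  45]), array([454.87, 208.42]))
(np.int32(127), array([314, 415,  16,  11]), array([321.06, 420.13]))
[605.45 -62.94  79.  ] [ 528.48 -315.85   79.  ] -16.926690265212837 264.36321029205106
flap [ 612.11 -205.46  275.  ] [ 47.87  -2.22 196.  ]
(188, 177) [  35.76 -160.79  -79.  ]
(458, 183) [ 34.64 157.89 -79.  ]
(157, 241) [  38.72 -170.88   21.  ]
(489, 251) [ 42.44 170.85  21.  ]
```

View pics/w1c.png

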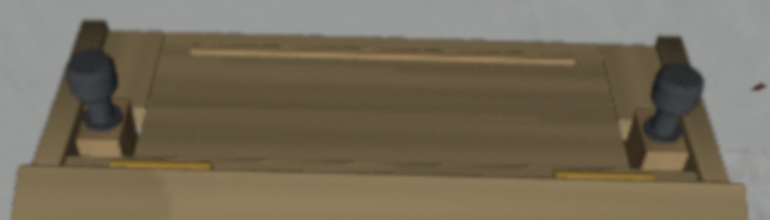

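```bash
python3 - <<'E'
from h import *
c=json.load(open("cw1.json"))
l=onz(c,(457.7,205.9),79);r=onz(c,(192.3,199.1),79);v=l-r;a=-np.arctan2(v[0],v[1])
m=(l+r)/2;o=m+R.from_euler('z',a).apply([35,0,0]);o[2]=0
print(np.degrees(a),np.linalg.norm(v),o)
json.dump({"o":o.tolist(),"a":a},open("desk.json","w"))
g=np.array([-35,131,79.]);b=np.array([-.5,0,.866])
go(g+80*b,30);go(g,30)
rz=R.from_euler('z',a);print(rz.apply(-80*b),rz.apply([-113,0,0]), rz.apply([0,-262,0]))
here()
E
```

```text
-17.0278953944688 262.1303188656045 [ 600.06 -199.76    0.  ]
rot [ 0.02  0.04 -0.03] shift [ 146.8  100.1 -168. ] t 2.025 deg 3.2 mm 244.5
rot [ 0.02  0.04 -0.03] shift [ 185.1   88.4 -237.3] t 2.025 deg 3.2 mm 313.6
[ 38.25 -11.71 -69.28] [-108.05   33.09    0.  ] [ -76.72 -250.51    0.  ]
desk tcp [-176.58   -7.7   299.84] grasp [-186.87   -7.85  315.81] z [ 0.54  0.01 -0.84] F [ 0.29 -0.28  0.15] open 1.002 gf 0.0 t 2.025
```

send_rows([
  [0.01,0.02,-0.015,37,25,-42,0.7],
  [0.02,0.04,-0.03,74,50,-84,0.7],
  [0.02,0.04,-0.03,110,75,-126,0.7],
  [0.02,0.04,-0.03,147,100,-168,0.7],
  [0.02,0.04,-0.03,147,100,-168,0.7],
])

```text
time: 2.65
ee_pos: [574.8, -52.5, 126.0]
eef_rot: [0.254, 0.142, 0.956, -0.038]
wrist_force: [-1.1, 0.4, 0.0]
opening: 0.699
gripper_force: 0.0
```

```bash
python3 -c "
from h import *
here();go([-35,131,79],30)"
```

```text
desk tcp [-67.28 133.37 126.02] grasp [-76.7  133.37 142.52] z [ 0.5   0.   -0.87] F [-1.17  0.07  0.02] open 0.699 gf 0.0 t 2.65
rot [-0.   -0.01 -0.  ] shift [ 39.3 -14.5 -63.5] t 2.65 deg 0.3 mm 76.0
```

send_rows([
  [0,0,0,13,-5,-21,0.7],
  [0,0,0,26,-10,-42,0.7],
  [0,0,0,39,-14,-63,0.7],
  [0,0,0,39,-14,-63,0.7],
  [0,0,0,39,-14,-63,0.1],
], newtons=40)

```text
time: 3.28
ee_pos: [615.6, -69.6, 70.8]
eef_rot: [0.26, 0.144, 0.954, -0.039]
wrist_force: [-0.2, -0.1, -0.7]
opening: 0.502
gripper_force: 0.0
```

send_rows([
  [0,0,0,0,0,0,0.1],
  [0,0,0,0,0,0,0.1],
  [0,0,0,0,0,0,0.1],
  [0,0,0,-4,1.2,0,0.1],
  [0,0,0,-10,3,0,0.1],
])

```text
time: 3.9
ee_pos: [607.4, -66.1, 71.2]
eef_rot: [0.261, 0.143, 0.954, -0.038]
wrist_force: [3.3, 3.0, 5.2]
opening: 0.23
gripper_force: 39.8
```

```bash
python3 -c "
from h import *
here()"
```

```text
desk tcp [-32.09 129.99  71.18] grasp [-41.76 129.97  87.53] z [ 0.51  0.   -0.86] F [2.25 3.87 5.24] open 0.23 gf 39.78799703065306 t 3.9
```

send_rows([
  [0,0,0,-22,7,0,0.1],
  [0,0,0,-44,14,0,0.1],
  [0,0,0,-66,20,0,0.1],
  [0,0,0,-86,26,0,0.1],
  [0,0,0,-98,30,0,0.1],
])

```text
time: 4.53
ee_pos: [510.7, -36.2, 72.1]
eef_rot: [0.263, 0.143, 0.953, -0.038]
wrist_force: [43.2, -7.8, -39.1]
opening: 0.229
gripper_force: 41.1
```

send_rows([
  [0,0,0,-2,0.6,0,0.1],
  [0,0,0,-4,1.2,0,0.1],
  [0,0,0,-6,1.8,0,0.1],
  [0,0,0,-6,1.8,0,0.1],
  [0,0,0,-6,1.8,0,0.1],
])

```text
time: 5.15
ee_pos: [509.5, -35.9, 73.1]
eef_rot: [0.266, 0.144, 0.953, -0.038]
wrist_force: [37.4, -5.1, -32.7]
opening: 0.231
gripper_force: 41.5
```

```bash
python3 -c "
from h import *
here();w=camera('wrist');cv2.imwrite('pics/w2.png',w)
b=camera('side');cv2.imwrite('pics/d2.png',b)
cv2.imwrite('pics/p2.png',np.hstack([w[::2,::2],cv2.resize(b[180:320,200:340],(240,240))]))"
```

```text
desk tcp [-134.59  130.16   73.07] grasp [-144.41  130.12   89.33] z [ 0.52  0.   -0.86] F [ 37.24   6.08 -32.67] open 0.231 gf 41.52375145582482 t 5.15
```

View pics/p2.png

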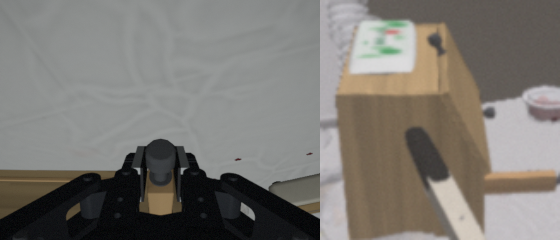

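The support is drawn out to its stop, and the 37 N on the wrist confirms it. Next I let go and go to the right knob.

send_rows([
  [0,0,0,3,-1,0,0.7],
  [0,0,0,3,-1,0,0.7],
  [0,0,0,-8,2,22,0.7],
  [0,0,0,-22,7,45,0.7],
  [0,0,0,-36,11,68,0.7],
])

```text
time: 5.88
ee_pos: [462.6, -23.5, 136.2]
eef_rot: [0.257, 0.144, 0.955, -0.04]
wrist_force: [0.2, -0.1, 0.8]
opening: 0.702
gripper_force: 0.0
```

send_rows([
  [0,0,0,5,-58,-2,0.7],
  [0,0,0,10,-116,-5,0.7],
  [0,0,0,16,-174,-8,0.7],
  [0,0,0,22,-230,-10,0.7],
  [0,0,0,27,-281,-11,0.7],
])

```text
time: 6.5
ee_pos: [490.4, -305.7, 124.9]
eef_rot: [0.257, 0.144, 0.955, -0.039]
wrist_force: [0.7, 1.1, 0.1]
opening: 0.699
gripper_force: 0.0
```

```bash
python3 -c "
from h import *
here();go([-35,-131,79],30)
c=get_calibration('wrist');w=camera('wrist')
here();print(observe()['joints'])
for t in blobs(w,(200,100,440,330),75,100):print(t,onz(c,t[2],79))
cv2.imwrite('pics/w3.png',w[:,80:560])"
```

```text
desk tcp [ -73.8  -133.38  124.9 ] grasp [ -83.34 -133.36  141.33] z [ 0.5  -0.   -0.86] F [0.34 1.24 0.05] open 0.699 gf 0.0 t 6.5
rot [0. 0. 0.] shift [ 46.9 -11.9 -62.4] t 6.5 deg 0.2 mm 78.9
desk tcp [ -69.81 -139.64  126.94] grasp [ -79.43 -139.47  143.33] z [ 0.51 -0.01 -0.86] F [ 3.62 -5.62  1.52] open 0.703 gf 0.0 t 6.55
[-0.8   0.02 -0.69  0.38  0.24 -0.43]
(np.int32(646), array([280, 228,  21,  47]), array([290.78, 244.88])) [ 494.88 -321.     79.  ]
(np.int32(2224), array([302, 263,  43,  66]), array([322.92, 293.88])) [ 534.46 -317.38   79.  ]
(np.int32(1078), array([402, 297,  38,  33]), array([419.67, 314.48])) [ 568.5  -270.85   79.  ]
(np.int32(1029), array([200, 298,  38,  32]), array([219.59, 315.13])) [ 535.87 -378.68   79.  ]
(np.int32(163), array([296, 305,  10,  25]), array([300.12, 320.99])) [ 554.53 -337.1    79.  ]
```

View pics/w3.png

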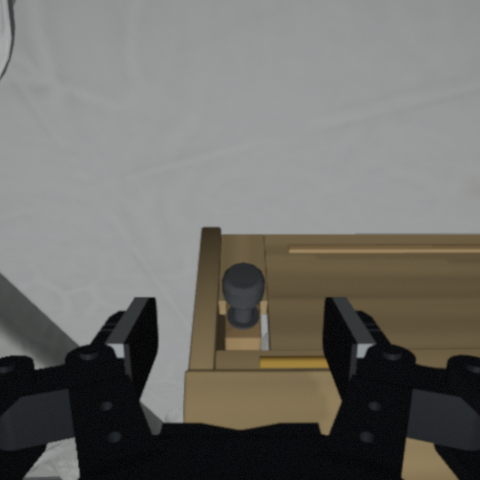

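send_rows([
  [0,0,0,15,-4,-21,0.7],
  [0,0,0,30,-8,-42,0.7],
  [0,0,0,45,-12,-65,0.7],
  [0,0,0,45,-12,-65,0.7],
  [0,0,0,45,-12,-65,0.7],
])

```text
time: 7.18
ee_pos: [536.3, -315.7, 61.0]
eef_rot: [0.258, 0.144, 0.955, -0.039]
wrist_force: [0.3, -0.1, 0.4]
opening: 0.699
gripper_force: 0.0
```

```bash
python3 -c "
from h import *
here();go([-35,-131,79],30)"
```

```text
desk tcp [ -26.97 -129.52   60.97] grasp [ -36.54 -129.51   77.39] z [ 0.5  -0.   -0.86] F [ 0.28 -0.03  0.38] open 0.699 gf 0.0 t 7.175
rot [0. 0. 0.] shift [ 1.  -1.8  1.6] t 7.175 deg 0.2 mm 2.6
```

send_rows([
  [0,0,0,0,-1,0,0.1],
  [0,0,0,0,-1,0,0.1],
  [0,0,0,0,-1,0,0.1],
  [0,0,0,-5,0.5,0,0.1],
  [0,0,0,-20,5,0,0.1],
])

```text
time: 7.8
ee_pos: [518.3, -312.7, 62.5]
eef_rot: [0.26, 0.143, 0.954, -0.04]
wrist_force: [1.5, -3.4, 3.1]
opening: 0.232
gripper_force: 40.6
```

send_rows([
  [0,0,0,-22,7,0,0.1],
  [0,0,0,-44,13,0,0.1],
  [0,0,0,-66,20,0,0.1],
  [0,0,0,-84,26,0,0.1],
  [0,0,0,-88,27,0,0.1],
])

```text
time: 8.43
ee_pos: [431.0, -285.8, 63.0]
eef_rot: [0.262, 0.143, 0.954, -0.04]
wrist_force: [31.9, -13.5, -31.6]
opening: 0.234
gripper_force: 40.5
```

```bash
python3 -c "
from h import *
here()"
```

```text
desk tcp [-136.41 -131.79   63.04] grasp [-146.12 -131.77   79.38] z [ 0.51 -0.   -0.86] F [ 34.45  -3.58 -31.64] open 0.234 gf 40.536775407381356 t 8.425
```

```bash
python3 - <<'E'
from h import *
o,a=load();i=R.from_euler('z',-a);c=get_calibration("side")
for cr in((217,165),(222,50),(70,170),(90,50)):
    print("pack",i.apply(onz(c,(200+cr[0]/4,180+cr[1]/4),278)-o))
print("knob",i.apply(onz(c,(266.8,203),275)-o))
def k(ph): 
    b=np.radians(25)-ph;return np.array([181*np.sin(b)-7*np.cos(b),0,108.5+181*np.cos(b)+7*np.sin(b)])
z=np.array([np.sin(np.radians(15)),0,-np.cos(np.radians(15))])
rz=R.from_euler('z',a)
go(k(0)-90*z,15);go(k(0),15);print(rz.apply(90*z))
ph=np.linspace(0,2.02,21)
D=np.array([rz.apply(k(p)-k(0)) for p in ph])
for j in range(4): print((D[5*j+1:5*j+6]-D[5*j]).round(1).tolist())
E
```

```text
pack [ 98.04 136.87 278.  ]
pack [ 98.25 -91.22 278.  ]
pack [188.46 138.63 278.  ]
pack [195.82 -97.83 278.  ]
knob [ 65.65  -4.64 275.  ]
rot [ 0.08  0.26 -0.  ] shift [218.5  70.9 281. ] t 8.425 deg 15.7 mm 363.0
rot [ 0.08  0.26 -0.  ] shift [240.8  64.1 194.1] t 8.425 deg 15.7 mm 315.9
[ 22.27  -6.82 -86.93]
[[-16.4, 5.0, 6.2], [-33.4, 10.2, 10.7], [-50.7, 15.5, 13.3], [-68.2, 20.9, 14.1], [-85.6, 26.2, 13.1]]
[[-17.3, 5.3, -2.9], [-34.2, 10.5, -7.6], [-50.5, 15.5, -14.0], [-66.2, 20.3, -22.1], [-81.0, 24.8, -31.9]]
[[-13.8, 4.2, -11.3], [-26.4, 8.1, -23.9], [-37.8, 11.6, -37.8], [-47.7, 14.6, -52.9], [-56.1, 17.2, -68.9]]
[[-6.9, 2.1, -16.8], [-12.1, 3.7, -34.3], [-15.5, 4.8, -52.2], [-17.3, 5.3, -70.4], [-17.3, 5.3, -88.7]]
```

send_rows([
  [0,0,0,4,-1,0,0.7],
  [0,0,0,4,-1,0,0.7],
  [0,0,0,-8,2,22,0.7],
  [0,0,0,-22,7,45,0.7],
  [0,0,0,-36,11,68,0.7],
])

```text
time: 9.05
ee_pos: [392.0, -271.7, 128.6]
eef_rot: [0.258, 0.143, 0.955, -0.038]
wrist_force: [-0.1, 0.0, -0.3]
opening: 0.695
gripper_force: 0.0
```

send_rows([
  [0.02,0.05,0,30,5,50,0.6],
  [0.04,0.1,0,60,11,100,0.6],
  [0.06,0.16,0,95,20,145,0.6],
  [0.07,0.22,0,140,30,180,0.6],
  [0.08,0.26,0,190,42,205,0.6],
])

```text
time: 9.68
ee_pos: [584.6, -230.7, 336.0]
eef_rot: [0.127, 0.147, 0.981, -0.019]
wrist_force: [0.2, -0.5, 0.2]
opening: 0.6
gripper_force: 0.0
```

send_rows([
  [0,0,0,45,10,8,0.6],
  [0,0,0,67,15,10,0.6],
  [0,0,0,67,15,10,0.6],
  [0,0,0,67,15,10,0.6],
  [0,0,0,67,15,10,0.6],
])

```text
time: 10.3
ee_pos: [649.0, -216.6, 343.9]
eef_rot: [0.126, 0.148, 0.981, -0.019]
wrist_force: [0.5, -0.3, 0.1]
opening: 0.602
gripper_force: 0.0
```

```bash
python3 -c "
from h import *
c=get_calibration('wrist');here();w=camera('wrist');go([70,0,275.5],15)
cv2.imwrite('pics/w4.png',w)
print(proj(c,R.from_euler('z',load()[1]).apply([70,0,275])+load()[0]))
x=camera('side');cv2.imwrite('pics/d4.png',x)
cv2.imwrite('pics/p4.png',np.hstack([w[180:480,120:520],cv2.resize(x[160:310,200:350],(300,300))]))"
```

```text
desk tcp [ 51.76  -1.79 343.94] grasp [ 46.95  -1.78 362.32] z [ 0.25 -0.   -0.97] F [ 0.6  -0.14  0.09] open 0.602 gf 0.0 t 10.3
rot [-0.   -0.01  0.  ] shift [ 22.5  -5.  -87. ] t 10.35 deg 0.3 mm 90.0
[322.99 260.04]
```

View pics/p4.png

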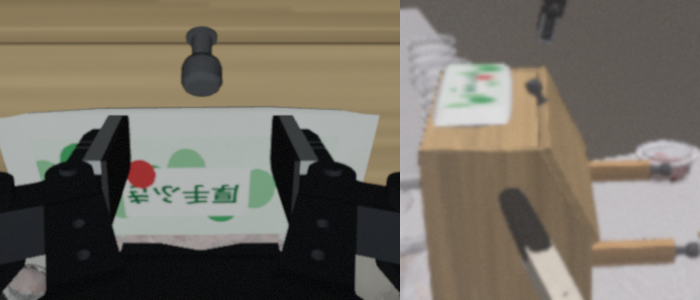

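send_rows([
  [0,0,0,6,-1,-22,0.6],
  [0,0,0,11,-2.5,-44,0.6],
  [0,0,0,17,-4,-66,0.6],
  [0,0,0,22,-5,-86,0.6],
  [0,0,0,22,-5,-86,0.6],
])

```text
time: 11.02
ee_pos: [671.0, -221.1, 255.7]
eef_rot: [0.125, 0.148, 0.981, -0.019]
wrist_force: [0.2, 0.8, -0.7]
opening: 0.599
gripper_force: 0.0
```

send_rows([
  [0,0,0,0,0,0,0.6],
  [0,0,0,0,0,0,0.1],
  [0,0,0,0,0,0,0.1],
  [0,0,0,0,0,0,0.1],
  [0,0,0,0,0,0,0.1],
], newtons=50)

```text
time: 11.65
ee_pos: [672.5, -223.1, 260.1]
eef_rot: [0.128, 0.148, 0.98, -0.021]
wrist_force: [-3.5, -3.2, 4.2]
opening: 0.229
gripper_force: 48.9
```

```bash
python3 -c "
from h import *
here()"
```

```text
desk tcp [ 76.12  -1.13 260.1 ] grasp [ 71.24  -1.06 278.46] z [ 0.26 -0.   -0.97] F [-2.44 -4.14  4.19] open 0.229 gf 48.855522852391005 t 11.65
```

send_rows([
  [0,0,0,-16.4,5,6.2,0.1],
  [0,0,0,-33.4,10.2,10.7,0.1],
  [0,0,0,-50.7,15.5,13.3,0.1],
  [0,0,0,-68.2,20.9,14.1,0.1],
  [0,0,0,-85.6,26.2,13.1,0.1],
])

```text
time: 12.28
ee_pos: [587.9, -197.0, 273.6]
eef_rot: [0.129, 0.148, 0.98, -0.021]
wrist_force: [-0.8, -5.2, 1.6]
opening: 0.231
gripper_force: 49.1
```

```bash
python3 -c "
from h import *
here()"
```

```text
desk tcp [-12.48  -0.95 273.58] grasp [-17.42  -0.89 291.92] z [ 0.26 -0.   -0.97] F [ 0.8  -5.23  1.56] open 0.231 gf 49.1042213793844 t 12.275
```

send_rows([
  [0,0,0,-17.3,5.3,-2.9,0.1],
  [0,0,0,-34.2,10.5,-7.6,0.1],
  [0,0,0,-50.5,15.5,-14,0.1],
  [0,0,0,-66.2,20.3,-22.1,0.1],
  [0,0,0,-81,24.8,-31.9,0.1],
])

```text
time: 12.9
ee_pos: [506.2, -171.8, 242.1]
eef_rot: [0.129, 0.148, 0.98, -0.021]
wrist_force: [-3.5, -4.1, 6.0]
opening: 0.23
gripper_force: 49.8
```

send_rows([
  [0,0,0,-13.8,4.2,-11.3,0.1],
  [0,0,0,-26.4,8.1,-23.9,0.1],
  [0,0,0,-37.8,11.6,-37.8,0.1],
  [0,0,0,-47.7,14.6,-52.9,0.1],
  [0,0,0,-56.1,17.2,-68.9,0.1],
])

```text
time: 13.52
ee_pos: [448.2, -153.9, 170.3]
eef_rot: [0.126, 0.148, 0.981, -0.021]
wrist_force: [-2.1, -5.0, 0.1]
opening: 0.23
gripper_force: 49.7
```

```bash
python3 -c "
from h import *
here()"
```

```text
desk tcp [-158.65   -0.65  170.26] grasp [-163.46   -0.58  188.64] z [ 0.25 -0.   -0.97] F [-0.54 -5.44  0.08] open 0.23 gf 49.71313043497503 t 13.525
```

send_rows([
  [0,0,0,-6.9,2.1,-16.8,0.1],
  [0,0,0,-12.1,3.7,-34.3,0.1],
  [0,0,0,-15.5,4.8,-52.2,0.1],
  [0,0,0,-17.3,5.3,-69,0.1],
  [0,0,0,-17.3,5.3,-79,0.1],
])

```text
time: 14.15
ee_pos: [431.4, -148.8, 90.8]
eef_rot: [0.126, 0.148, 0.981, -0.02]
wrist_force: [-3.8, -3.9, 0.4]
opening: 0.229
gripper_force: 49.5
```

```bash
python3 -c "
from h import *
here()"
```

```text
desk tcp [-176.16   -0.61   90.85] grasp [-180.98   -0.55  109.23] z [ 0.25 -0.   -0.97] F [-2.45 -4.84  0.39] open 0.229 gf 49.45834944024682 t 14.15
```

Slow the last few millimetres until the flap touches.

send_rows([
  [0,0,0,0,0,-2,0.1],
  [0,0,0,0,0,-4,0.1],
  [0,0,0,0,0,-6,0.1],
  [0,0,0,0,0,-7,0.1],
  [0,0,0,0,0,-7,0.1],
])

```text
time: 14.78
ee_pos: [431.6, -148.8, 84.8]
eef_rot: [0.126, 0.148, 0.981, -0.02]
wrist_force: [-5.4, -3.7, 4.7]
opening: 0.232
gripper_force: 49.8
```

```bash
python3 -c "
from h import *
here()"
```

```text
desk tcp [-176.01   -0.63   84.8 ] grasp [-180.83   -0.57  103.18] z [ 0.25 -0.   -0.97] F [-4.08 -5.12  4.68] open 0.232 gf 49.846558598801494 t 14.775
```

send_rows([
  [0,0,0,0,0,-1.5,0.1],
  [0,0,0,0,0,-1.5,0.6],
  [0,0,0,0,0,-1.5,0.6],
  [0,0,0,-7,2,24,0.6],
  [0,0,0,-14,4,50,0.6],
])

```text
time: 15.4
ee_pos: [417.8, -143.2, 134.5]
eef_rot: [0.126, 0.147, 0.981, -0.018]
wrist_force: [-0.5, 0.1, 0.5]
opening: 0.599
gripper_force: 0.0
```

```bash
python3 -c "
from h import *
here();go([-170,-40,200],40,False)"
```

```text
desk tcp [-190.83    0.69  134.47] grasp [-195.64    0.67  152.85] z [ 0.25  0.   -0.97] F [-0.51 -0.08  0.47] open 0.599 gf 0.0 t 15.4
rot [-0.13 -0.42  0.  ] shift [  8.  -45.   65.5] t 15.4 deg 25.3 mm 79.9
```

send_rows([
  [-0.04,-0.14,0,0,-5,30,0.6],
  [-0.08,-0.28,0,3,-20,60,0.6],
  [-0.13,-0.42,0,8,-45,65,0.6],
  [-0.13,-0.42,0,8,-45,65,0.6],
  [-0.13,-0.42,0,8,-45,65,0.6],
])

```text
time: 16.02
ee_pos: [426.5, -188.7, 199.5]
eef_rot: [0.337, 0.14, 0.93, -0.051]
wrist_force: [0.5, 0.2, 0.8]
opening: 0.598
gripper_force: 0.0
```

```bash
python3 -c "
from h import *
here();c=get_calibration('wrist');w=camera('wrist')
json.dump({k:np.array(v).tolist() for k,v in c.items()},open('cw5.json','w'))
cv2.imwrite('pics/w5.png',w)"
```

```text
desk tcp [-169.22  -40.27  199.54] grasp [-181.39  -40.26  214.13] z [ 0.64 -0.   -0.77] F [0.46 0.35 0.85] open 0.598 gf 0.0 t 16.025
```

View pics/w5.png

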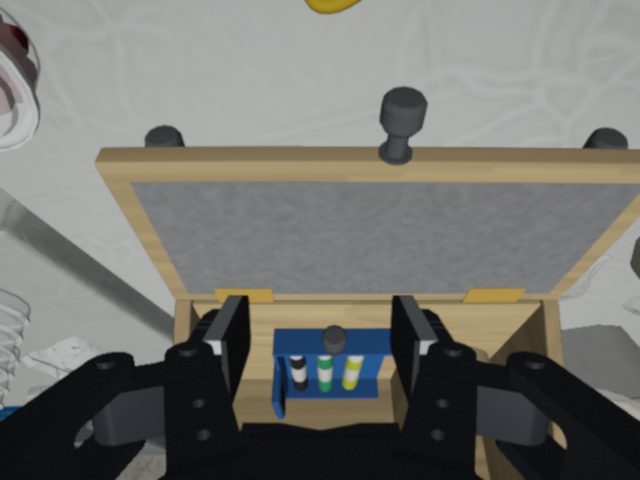

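The flap lies level. The tray knob is at about (335,340), with black, green and yellow markers behind it, the grip at (281,387), and the hinge line at row ~297.

```bash
python3 - <<'E'
from h import *
w=cv2.imread("pics/w5.png");c=json.load(open("cw5.json"));o,a=load();i=R.from_euler('z',-a)
D=lambda uv,z:i.apply(onz(c,uv,z)-o)
for t in blobs(w,(315,320,355,360),80,40): print(t,D(t[2],128))
print("knob",D((335,339),128))
print("hinge",D((180,299),108.5),D((560,297),108.5),"front",D((100,151),108.5),"fknob",D((403,111),101))
print("lip",D((275,331),136),D((392,331),136),"lipbottom",D((275,352),136))
E
```

```text
(np.int32(512), array([322, 326,  25,  30]), array([333.98, 338.44])) [ 26.49 -28.22 128.  ]
knob [ 27.73 -27.3  128.  ]
hinge [  -8.22 -155.09  108.5 ] [-10.79 157.45 108.5 ] front [-168.45 -151.97  108.5 ] fknob [-186.22   -0.25  101.  ]
lip [ -7.7  -75.29 136.  ] [ -7.6   16.06 136.  ] lipbottom [ 37.58 -79.4  136.  ]
```

```bash
python3 -c "
from h import *
b=np.array([-.5,0,.866]);g=np.array([30,-28,133.])
go(g+90*b,30);print(R.from_euler('z',load()[1]).apply(-90*b))"
```

```text
rot [0.05 0.17 0.  ] shift [159.5 -36.   -5.6] t 16.075 deg 9.9 mm 163.6
[ 43.03 -13.18 -77.94]
```

send_rows([
  [0.025,0.085,0,53,-12,-2,0.6],
  [0.05,0.17,0,106,-24,-4,0.6],
  [0.05,0.17,0,159,-36,-5,0.6],
  [0.05,0.17,0,159,-36,-5,0.6],
  [0.05,0.17,0,159,-36,-5,0.6],
])

```text
time: 16.7
ee_pos: [585.6, -223.9, 193.6]
eef_rot: [0.253, 0.142, 0.956, -0.039]
wrist_force: [-0.0, 0.9, -0.4]
opening: 0.598
gripper_force: 0.0
```

```bash
python3 -c "
from h import *
go([30,-28,133.],30);c=get_calibration('wrist');w=camera('wrist');o,a=load();i=R.from_euler('z',-a)
for z in (128,):
  for t in blobs(w,(250,180,400,345),80,200): print(t,i.apply(onz(c,t[2],z)-o))
print(proj(c,R.from_euler('z',a).apply([34,-28,128])+o),proj(c,R.from_euler('z',a).apply([0,-28,109])+o))
cv2.imwrite('pics/w6.png',w)"
```

```text
rot [ 0.   -0.01 -0.  ] shift [ 44.  -14.2 -77. ] t 16.7 deg 0.4 mm 89.8
(np.int32(1061), array([298, 232,  41,  52]), array([318.73, 253.56])) [ 27.5  -27.89 128.  ]
(np.int32(638), array([251, 297,  27,  34]), array([265.46, 314.73])) [ 83.78 -62.02 128.  ]
(np.int32(426), array([390, 296,  10,  49]), array([395.12, 321.06])) [ 90.36  21.74 128.  ]
[318.54 261.73] [318.64 191.59]
```

View pics/w6.png

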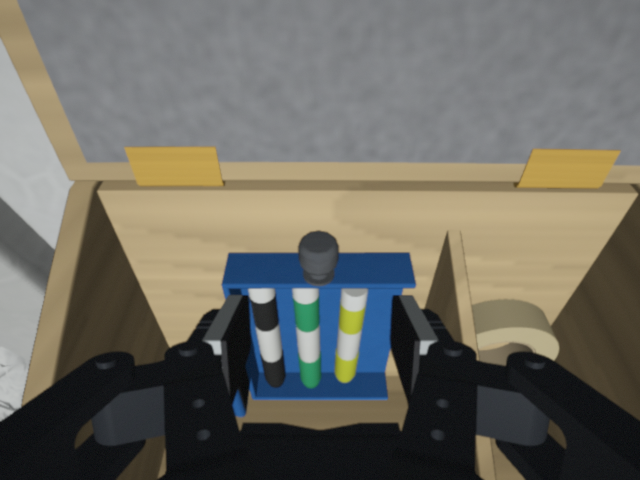

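```bash
python3 -c "
from h import *
o,a=load();o=o+R.from_euler('z',a).apply([-5,0,0]);json.dump({'o':o.tolist(),'a':a},open('desk.json','w'))
go([31,-28,132.],30)"
```

```text
rot [ 0.   -0.01 -0.  ] shift [ 41.  -13.  -78.1] t 16.75 deg 0.4 mm 89.1
```

send_rows([
  [0,0,0,14,-4,-26,0.6],
  [0,0,0,28,-9,-52,0.6],
  [0,0,0,36,-11,-68,0.6],
  [0,0,0,41,-13,-77,0.6],
  [0,0,0,41,-13,-77,0.6],
])

```text
time: 17.38
ee_pos: [626.0, -237.9, 117.3]
eef_rot: [0.254, 0.143, 0.956, -0.04]
wrist_force: [-0.7, 0.9, 1.2]
opening: 0.604
gripper_force: 0.0
```

send_rows([
  [0,0,0,0,0,0,0.6],
  [0,0,0,0,0,0,0.1],
  [0,0,0,0,0,0,0.1],
  [0,0,0,0,0,0,0.1],
  [0,0,0,0,0,0,0.1],
], newtons=40)

```text
time: 18.0
ee_pos: [626.7, -238.0, 118.5]
eef_rot: [0.255, 0.143, 0.956, -0.04]
wrist_force: [-3.8, 2.8, 6.1]
opening: 0.232
gripper_force: 39.4
```

```bash
python3 -c "
from h import *
here();print(R.from_euler('z',load()[1]).apply([-194,0,0]))"
```

```text
desk tcp [ 41.66 -28.72 118.47] grasp [ 32.21 -28.67 134.95] z [ 0.5  -0.   -0.87] F [-4.43  1.56  6.1 ] open 0.232 gf 39.38841384492207 t 18.0
[-185.5    56.81    0.  ]
```

send_rows([
  [0,0,0,-8,2.4,0,0.1],
  [0,0,0,-24,7.3,0,0.1],
  [0,0,0,-44,13.5,0,0.1],
  [0,0,0,-64,19.6,0,0.1],
  [0,0,0,-84,25.7,0,0.1],
])

```text
time: 18.62
ee_pos: [541.6, -212.2, 118.1]
eef_rot: [0.255, 0.143, 0.956, -0.04]
wrist_force: [1.8, -1.2, 0.8]
opening: 0.232
gripper_force: 39.5
```

send_rows([
  [0,0,0,-20,6.1,0,0.1],
  [0,0,0,-42,12.9,0,0.1],
  [0,0,0,-64,19.6,0,0.1],
  [0,0,0,-86,26.3,-0.5,0.1],
  [0,0,0,-101,31,-1,0.1],
])

```text
time: 19.25
ee_pos: [440.1, -180.8, 116.5]
eef_rot: [0.254, 0.143, 0.956, -0.04]
wrist_force: [1.7, -2.1, -0.2]
opening: 0.229
gripper_force: 39.5
```

```bash
python3 -c "
from h import *
here()"
```

```text
desk tcp [-153.52  -28.71  116.51] grasp [-162.97  -28.64  132.99] z [ 0.5  -0.   -0.87] F [ 2.22 -1.55 -0.18] open 0.229 gf 39.52740479260683 t 19.25
```

send_rows([
  [0,0,0,-2,0.6,-0.5,0.1],
  [0,0,0,-4.5,1.4,-1,0.1],
  [0,0,0,-4.5,1.4,-1,0.1],
  [0,0,0,-4.5,1.4,-1,0.6],
  [0,0,0,-4.5,1.4,-1,0.6],
])

```text
time: 19.88
ee_pos: [436.1, -179.5, 114.5]
eef_rot: [0.253, 0.143, 0.956, -0.039]
wrist_force: [0.7, -0.1, -0.8]
opening: 0.602
gripper_force: 0.0
```

send_rows([
  [0,0,0,0,0,0,0.6],
  [0,0,0,-13,4,24,0.6],
  [0,0,0,-26,8,50,0.6],
  [0,0,0,-30,9,100,0.6],
  [0,0,0,-30,9,150,0.6],
])

```text
time: 20.5
ee_pos: [405.9, -170.4, 266.1]
eef_rot: [0.253, 0.143, 0.956, -0.039]
wrist_force: [0.4, -0.4, -0.3]
opening: 0.599
gripper_force: 0.0
```

```bash
python3 -c "
from h import *
here();go([-150,-40,330],10,False)"
```

```text
desk tcp [-189.31  -28.76  266.1 ] grasp [-198.72  -28.7   282.61] z [ 0.5  -0.   -0.87] F [ 0.45 -0.24 -0.28] open 0.599 gf 0.0 t 20.5
rot [0.1  0.33 0.  ] shift [ 34.3 -22.3  63.9] t 20.5 deg 19.7 mm 75.9
```

The tray should now be on the flap, released. My ten pictures are used up, so from here I check by masks and numbers.

send_rows([
  [0.05,0.17,0,15,-10,35,0.6],
  [0.1,0.33,0,34,-22,64,0.6],
  [0.1,0.33,0,34,-22,64,0.6],
  [0.1,0.33,0,34,-22,64,0.6],
  [0.1,0.33,0,34,-22,64,0.6],
])

```text
time: 21.12
ee_pos: [439.1, -191.9, 328.2]
eef_rot: [0.085, 0.147, 0.985, -0.015]
wrist_force: [-0.8, 0.4, -0.5]
opening: 0.599
gripper_force: 0.0
```

```bash
cat > seg.py <<'E'
from h import *
def masks(w):
    h=cv2.cvtColor(w,cv2.COLOR_BGR2HSV);H,S,V=cv2.split(h)
    return {"blue":(H>100)&(H<125)&(S>130)&(V>40),"green":(H>60)&(H<90)&(S>110)&(V>50),"lime":(H>24)&(H<36)&(S>170)&(V>80)}
def big(m,k=1):
    n,l,s,ce=cv2.connectedComponentsWithStats(m.astype(np.uint8));j=np.argsort(-s[1:,4])[:k]+1
    return [(s[q],ce[q],l==q) for q in j]
E
python3 - <<'E'
from seg import *
here();c=get_calibration('wrist');w=camera('wrist');cv2.imwrite('pics/w7.png',w);o,a=load();i=R.from_euler('z',-a)
json.dump({k:np.array(v).tolist() for k,v in c.items()},open('cw7.json','w'))
D=lambda uv,z:i.apply(onz(c,uv,z)-o)
M=masks(w)
for s,ce,m in big(M["blue"],3):
    print("blue",s,ce)
    p=np.argwhere(m)[:,::-1]
    if s[4]>500:
        for f in(p@[1,1],p@[-1,1],p@[1,-1],p@[-1,-1]): u=p[f.argmin()];print(u,D(u,134.5),D(u,111.5))
for k in("green","lime"):
    for s,ce,m in big(M[k],3):print(k,s,ce,D(ce,130))
for t in blobs(w,(150,60,500,330),80,60):print(t[0],t[1],t[2],D(t[2],127),D(t[2],153))
o2=lambda p:proj(c,R.from_euler('z',a).apply(p)+o)
print("pred knob",o2([-167,-28.7,127]),"grip",o2([-78,-83,166]))
E
```

```text
desk tcp [-151.17  -39.61  328.2 ] grasp [-154.45  -39.54  346.91] z [ 0.17 -0.   -0.99] F [-0.89  0.18 -0.52] open 0.599 gf 0.0 t 21.125
blue [  262   172   140   155 11913] [333.04 249.44]
[271 173] [-153.2   -79.13  134.5 ] [-146.98  -82.    111.5 ]
[397 173] [-153.39   20.99  134.5 ] [-147.19   25.25  111.5 ]
[276 325] [ -6.81 -81.67 134.5 ] [  9.83 -84.72 111.5 ]
[391 326] [ -5.94  26.9  134.5 ] [ 10.76  31.57 111.5 ]
green [317 276  17  41 613] [325.07 295.57] [-36.7 -35.5 130. ]
green [315 203  19  34 571] [324.45 219.76] [-111.6   -36.43  130.  ]
lime [347 274  16  32 430] [354.06 289.24] [-43.53  -9.04 130.  ]
lime [350 213  17  26 388] [357.72 225.68] [-106.26   -8.12  130.  ]
lime [360  70   5   7  16] [361.81  73.06] [-227.27   -9.54  130.  ]
754 [356 120  24  43] [366.94 138.55] [-179.     -3.34  127.  ] [-183.84   -6.13  153.  ]
723 [321 144  27  34] [334.   159.89] [-161.97  -28.99  127.  ] [-168.15  -29.77  153.  ]
693 [268 184  18 139] [274.94 257.55] [-74.27 -80.3  127.  ] [-87.34 -77.04 153.  ]
585 [284 202  19  34] [293.08 219.06] [-111.01  -63.15  127.  ] [-121.2   -61.24  153.  ]
660 [286 274  19  44] [295.11 295.71] [-34.59 -63.34 127.  ] [-50.79 -61.41 153.  ]
1332 [195 295  55  35] [227.81 315.34] [ -12.29 -128.33  127.  ] [ -30.24 -121.29  153.  ]
1359 [387 295  59  35] [411.83 315.36] [-12.82  47.42 127.  ] [-30.73  40.64 153.  ]
pred knob [334.45 153.65] grip [266.39 275.23]
```

```bash
python3 -c "
from h import *
go([-79,-82,213.5],0);go([-79,-82,154.5],0)"
```

```text
rot [ 0.05  0.17 -0.  ] shift [  56.6  -61.7 -134. ] t 21.175 deg 10.0 mm 158.0
rot [ 0.05  0.17 -0.  ] shift [  56.6  -61.7 -193. ] t 21.175 deg 10.0 mm 210.4
```

send_rows([
  [0.02,0.09,0,20,-21,-45,0.5],
  [0.05,0.17,0,40,-42,-90,0.5],
  [0.05,0.17,0,57,-62,-134,0.5],
  [0.05,0.17,0,57,-62,-134,0.5],
  [0.05,0.17,0,57,-62,-134,0.5],
])

```text
time: 21.8
ee_pos: [497.0, -254.3, 196.7]
eef_rot: [-0.001, 0.148, 0.989, -0.003]
wrist_force: [-0.4, 0.7, 1.0]
opening: 0.497
gripper_force: 0.0
```

```bash
python3 - <<'E'
from seg import *
here();c=get_calibration('wrist');w=camera('wrist');cv2.imwrite('pics/w8.png',w);o,a=load();i=R.from_euler('z',-a)
D=lambda uv,z:i.apply(onz(c,uv,z)-o)
m=masks(w)["blue"]
for s,ce,mm in big(m,4): print(s,D(ce,166.5),D((s[0],s[1]),166.5),D((s[0]+s[2],s[1]+s[3]),166.5))
for t in blobs(w,(180,60,460,330),80,60):print(t[0],t[1],D((t[1][0],t[1][1]),166.5)[:2],D((t[1][0]+t[1][2],t[1][1]+t[1][3]),166.5)[:2])
go([-79,-82,154.5],0)
E
```

```text
desk tcp [-77.6  -82.37 196.67] grasp [-77.57 -82.26 215.67] z [-0.   -0.01 -1.  ] F [-0.53  0.54  0.98] open 0.497 gf 0.0 t 21.8
[  311   124   233   265 26560] [-100.36  -42.08  166.5 ] [-147.2  -86.   166.5] [-25.37  25.83 166.5 ]
1020 [409  60  51  64] [-171.45  -47.85] [-147.5  -26.1]
1735 [341 169  32  59] [-129.34  -73.74] [-104.54  -59.78]
151 [329 232   2  98] [-102.74  -78.5 ] [-56.88 -77.28]
165 [310 234   2  96] [-101.84  -86.62] [-56.85 -85.95]
523 [240 294  23  36] [ -74.26 -118.  ] [ -56.71 -108.34]
512 [379 294  22  36] [-74.51 -56.08] [-56.95 -45.34]
870 [340 296  30  34] [-73.51 -73.41] [-56.93 -59.5 ]
321 [208 307  26  23] [ -67.89 -132.83] [ -56.6  -121.66]
321 [407 307  26  23] [-68.29 -43.25] [-56.94 -30.67]
rot [ 0.01 -0.   -0.  ] shift [ -1.9   1.  -62.1] t 21.85 deg 0.4 mm 62.2
```

send_rows([
  [0,0,0,-1,0,-25,0.45],
  [0,0,0,-2,0.5,-45,0.45],
  [0,0,0,-2,0.5,-60,0.45],
  [0,0,0,-2,0.5,-60,0.45],
  [0,0,0,-2,0.5,-60,0.0],
], newtons=70)

```text
time: 22.48
ee_pos: [496.6, -254.8, 136.9]
eef_rot: [-0.0, 0.147, 0.989, -0.003]
wrist_force: [-0.2, 0.7, 0.8]
opening: 0.252
gripper_force: 0.0
```

send_rows([
  [0,0,0,0,0,0,0],
  [0,0,0,0,0,0,0],
  [0,0,0,0,0,0,0],
  [0,0,0,0,0,0,0],
  [0,0,0,0,0,0,0],
])

```text
time: 23.1
ee_pos: [496.7, -254.8, 137.0]
eef_rot: [-0.0, 0.147, 0.989, -0.003]
wrist_force: [-0.7, 1.0, 6.7]
opening: 0.077
gripper_force: 68.8
```

```bash
python3 - <<'E'
from h import *
here()
o,a=load();rz=R.from_euler('z',a);i=rz.inv();s=observe();q=s["eef_rot"];T=i.apply(s["ee_pos"]-o)
# tray left-bottom edge relative to TCP (tray frame, tilt 0): tray mid y -28
E0=np.array([0,27.0,108.5])-T; E0[0]=0
ax=rz.apply([1,0,0]);print("axis",ax)
for th,dy,h in((0,-5,8),(8,-10,8),(16,-15,7),(24,-20,7),(30,-25,7),(38,-30,7),(46,-45,7),(52,-65,7),(52,-85,10),(52,-100,15)):
    Rx=R.from_euler('x',-th,degrees=True)
    edge=T+E0+np.array([0,dy,h]);t=edge-Rx.apply(E0)
    print(th,np.round(-np.radians(th)*ax,3),rz.apply(t-T).round(1))
E
```

```text
desk tcp [-77.67 -82.91 137.04] grasp [-77.67 -82.79 156.04] z [ 0.   -0.01 -1.  ] F [-0.94  0.73  6.7 ] open 0.077 gf 68.79597902297974 t 23.1
axis [ 0.96 -0.29  0.  ]
0 [-0.  0. -0.] [-1.5 -4.8  8. ]
8 [-0.13  0.04 -0.  ] [-1.5 -4.7 23. ]
16 [-0.27  0.08 -0.  ] [-0.8 -2.8 36.2]
24 [-0.4   0.12 -0.  ] [ 0.3  1.1 49.2]
30 [-0.5   0.15 -0.  ] [ 1.2  3.8 58.1]
38 [-0.63  0.19 -0.  ] [ 3.2 10.4 68.6]
46 [-0.77  0.23 -0.  ] [ 2.7  8.7 77.3]
52 [-0.87  0.27 -0.  ] [-0.1 -0.3 82.6]
52 [-0.87  0.27 -0.  ] [ -5.9 -19.4  85.6]
52 [-0.87  0.27 -0.  ] [-10.3 -33.7  90.6]
```

send_rows([
  [0,0,0,-1,-3,5,0],
  [0,0,0,-1.5,-5,8,0],
  [-0.067,0.02,0,-1.5,-5,15,0],
  [-0.134,0.041,0,-1.5,-5,23,0],
  [-0.2,0.061,0,-1,-4,30,0],
])

```text
time: 23.72
ee_pos: [494.5, -258.5, 165.5]
eef_rot: [-0.017, 0.147, 0.983, -0.107]
wrist_force: [-0.2, 0.4, -2.9]
opening: 0.081
gripper_force: 68.4
```

send_rows([
  [-0.067,0.02,0,0.2,1,6,0],
  [-0.134,0.041,0,0.6,3,13,0],
  [-0.2,0.061,0,1.3,5,19,0],
  [-0.2,0.061,0,1.3,5,19,0],
  [-0.2,0.061,0,1.3,5,19,0],
])

```text
time: 24.35
ee_pos: [496.0, -253.4, 184.2]
eef_rot: [-0.032, 0.144, 0.967, -0.207]
wrist_force: [0.0, 0.2, -3.0]
opening: 0.081
gripper_force: 68.5
```

```bash
python3 - <<'E'
from seg import *
here();o,a=load();i=R.from_euler('z',-a);print(observe()['joints'])
for n in('scene','side','wrist'):
    c=get_calibration(n);w=camera(n);cv2.imwrite(f'pics/{n}9.png',w);D=lambda uv,z:i.apply(onz(c,uv,z)-o)
    M=masks(w)
    for k in M:
        for s,ce,m in big(M[k],2):
            if s[4]>8: print(n,k,s,ce,D(ce,128)[:2])
E
```

```text
desk tcp [-78.83 -81.79 184.17] grasp [-78.79 -73.99 201.49] z [-0.   -0.41 -0.91] F [-0.01  0.19 -3.03] open 0.081 gf 68.45936894416809 t 24.35
[-0.37  0.19 -0.3   1.05 -0.42 -0.08]
scene blue [ 472  246   92  234 8328] [527.22 394.35] [572.03 368.79]
scene blue [536 430  34  50 897] [556.34 462.45] [727.26 334.5 ]
scene green [264 235   6   3  15] [266.33 236.07] [-216.03  -66.14]
scene green [319 234   6   3  11] [321.55 234.73] [-205.71  106.1 ]
side blue [293 224  49  31 365] [313.38 241.57] [-68.34 -55.52]
side blue [ 14 273  13  31 185] [ 19.56 287.46] [707.95 167.45]
side green [297 238  13   4  44] [303.  239.3] [-37.94 -74.75]
side green [325 237   8   4  30] [328.53 238.4 ] [-118.27  -75.65]
wrist blue [  307   120   325   311 34774] [421.93 228.94] [-102.84  -56.71]
wrist blue [478 419  10  20 127] [483.39 429.57] [ -6.54 -20.38]
wrist green [ 457  184   50   81 3355] [480.88 223.71] [-107.49  -31.75]
wrist green [455 402  27  31 498] [467.61 417.29] [-11.24 -28.25]
wrist lime [ 531  204   52   67 2710] [555.9  237.55] [-104.4    -2.37]
wrist lime [ 512  340   47   55 1539] [534.08 367.8 ] [-44.68  -2.98]
```

send_rows([
  [-0.05,0.015,0,0.5,1.4,4.5,0],
  [-0.1,0.03,0,0.9,2.7,9,0],
  [-0.13,0.04,0,1.4,4.3,11.5,0],
  [-0.13,0.04,0,1.4,4.3,11.5,0],
  [-0.13,0.04,0,1.4,4.3,11.5,0],
])

```text
time: 25.12
ee_pos: [497.6, -249.3, 196.1]
eef_rot: [-0.042, 0.142, 0.951, -0.273]
wrist_force: [-0.5, -0.4, -2.2]
opening: 0.075
gripper_force: 68.5
```

```bash
cat > chk.py <<'E'
from seg import *
import sys
here();o,a=load();i=R.from_euler('z',-a)
for n in('side','wrist'):
    c=get_calibration(n);w=camera(n);cv2.imwrite(f'pics/{n}{sys.argv[1]}.png',w);D=lambda uv,z:i.apply(onz(c,uv,z)-o)
    M=masks(w)
    for k in M:
        for s,ce,m in big(M[k],2):
            if s[4]>8: print(n,k,s,ce,D(ce,128)[:2])
E
python3 chk.py 10
```

```text
desk tcp [-78.46 -77.39 196.13] grasp [-78.42 -67.3  212.23] z [-0.   -0.53 -0.85] F [-0.38 -0.5  -2.16] open 0.075 gf 68.50938320159912 t 25.125
side blue [293 222  48  32 857] [315.39 232.36] [ -82.44 -125.72]
side blue [ 14 273  13  31 186] [ 19.61 287.61] [707.45 168.21]
side green [297 247  14   4  50] [303.58 248.38] [-34.08  -9.56]
side green [327 246   8   5  30] [330.23 247.77] [-113.9    -7.74]
wrist blue [  307   120   325   311 48329] [418.52 235.02] [-97.32 -64.27]
wrist blue [455 402  33  37 628] [470.82 419.8 ] [ -6.49 -30.81]
wrist green [ 558  184   54   80 3179] [584.18 223.13] [-110.9    3.1]
wrist green [ 536  350   45   56 1620] [557.37 376.72] [-42.09   2.97]
wrist lime [ 574  337   55   82 2841] [598.47 378.9 ] [-45.86  18.12]
wrist lime [ 603  205   37   66 1980] [623.28 239.16] [-106.26   17.01]
```

```bash
cat > wp.py <<'E'
from h import *
import sys
# args: list of th,edge_y,edge_h ; tray-fixed geometry from grasp
E0=np.array([0,27.0-(-82.9),108.5-137.04])
def wps(L):
    o,a=load();rz=R.from_euler('z',a);s=observe();q=s["eef_rot"];T=rz.inv().apply(s["ee_pos"]-o)
    z=rz.inv().apply(R.from_quat([q[1],q[2],q[3],q[0]]).as_matrix()[:,2]);th0=np.degrees(np.arctan2(-z[1],-z[2]))-.5
    e=T+R.from_euler('x',-th0,degrees=True).apply(E0);print("now",th0.round(1),"edge",e)
    ax=rz.apply([1,0,0])
    for th,y,h in L:
        t=np.array([T[0],y,108.5+h])-R.from_euler('x',-th,degrees=True).apply(E0)
        print(th,y,h,np.round(-np.radians(th-th0)*ax,3).tolist(),rz.apply(t-T).round(1).tolist(),"y",(t[1]))
if __name__=="__main__": wps(eval(sys.argv[1]))
E
python3 wp.py "[(34,-15,7),(38,-25,8),(42,-35,9),(46,-45,10),(50,-58,10),(50,-75,12)]"
```

```text
now 31.6 edge [-78.49   1.17 114.3 ]
34 -15 7 [-0.04, 0.012, -0.0] [-3.7, -12.1, 4.4] y -90.15186375874397
38 -25 8 [-0.107, 0.033, -0.0] [-4.8, -15.8, 10.5] y -94.03140331558447
42 -35 9 [-0.174, 0.053, -0.0] [-5.9, -19.2, 16.1] y -97.57462881448383
46 -45 10 [-0.241, 0.074, -0.0] [-6.8, -22.3, 21.2] y -100.81299701177872
50 -58 10 [-0.307, 0.094, -0.0] [-8.6, -28.0, 24.9] y -106.77944989793505
50 -75 12 [-0.307, 0.094, -0.0] [-13.6, -44.3, 26.9] y -123.77944989793505
```

send_rows([
  [-0.02,0.006,0,-2,-6,2.5,0],
  [-0.04,0.012,0,-3.7,-12,4.5,0],
  [-0.07,0.02,0,-4.2,-14,7.5,0],
  [-0.107,0.033,0,-4.8,-16,10.5,0],
  [-0.107,0.033,0,-4.8,-16,10.5,0],
])

```text
time: 25.85
ee_pos: [492.8, -264.7, 206.3]
eef_rot: [-0.05, 0.139, 0.934, -0.326]
wrist_force: [-0.8, 0.5, -1.7]
opening: 0.084
gripper_force: 68.6
```

```bash
python3 chk.py 11;python3 wp.py "[(42,-35,9),(46,-45,10),(50,-58,10),(50,-75,12)]"
```

```text
desk tcp [-78.49 -93.53 206.29] grasp [-78.45 -81.69 221.15] z [-0.   -0.62 -0.78] F [-0.96  0.27 -1.69] open 0.084 gf 68.60316038131714 t 25.85
side blue [ 293  216   47   33 1149] [315.4  229.83] [ -84.79 -146.4 ]
side blue [ 14 273  13  31 189] [ 19.59 287.44] [707.92 167.37]
side green [298 248  13   4  45] [304.24 249.4 ] [-35.43  -2.46]
side green [326 248   8   3  24] [329.5 249. ] [-110.51    0.53]
wrist blue [  307   120   325   311 59050] [439.91 238.84] [-94.78 -81.03]
wrist blue [455 402  33  37 623] [470.9  419.87] [ -2.48 -56.24]
wrist green [ 574  347   56   80 2663] [600.43 387.42] [-42.38  -4.9 ]
wrist green [ 605  185   35   82 2246] [625.06 227.82] [-110.76   -7.5 ]
wrist lime [ 578    0   62   68 1029] [601.48  41.24] [-178.37  -24.42]
wrist lime [633 388   7  26 106] [637.  403.9] [-39.96   8.64]
now 38.0 edge [-78.4  -24.69 116.38]
42 -35 9 [-0.067, 0.02, -0.0] [-1.1, -3.7, 5.7] y -97.57462881448383
46 -45 10 [-0.133, 0.041, -0.0] [-2.1, -6.8, 10.8] y -100.81299701177872
50 -58 10 [-0.2, 0.061, -0.0] [-3.8, -12.5, 14.5] y -106.77944989793505
50 -75 12 [-0.2, 0.061, -0.0] [-8.8, -28.7, 16.5] y -123.77944989793505
```

send_rows([
  [-0.035,0.01,0,-0.5,-2,3,0],
  [-0.067,0.02,0,-1.1,-4,6,0],
  [-0.133,0.04,0,-2.1,-7,11,0],
  [-0.2,0.06,0,-3.8,-12.5,14.5,0],
  [-0.2,0.06,0,-3.8,-12.5,14.5,0],
])

```text
time: 26.58
ee_pos: [488.8, -277.0, 220.1]
eef_rot: [-0.064, 0.133, 0.895, -0.421]
wrist_force: [0.4, 0.1, -1.9]
opening: 0.076
gripper_force: 68.6
```

send_rows([
  [0,0,0,0,0,0,0],
  [0,0,0,-2,-6,1,0],
  [0,0,0,-3.5,-11,2,0],
  [0,0,0,-5,-16,2,0],
  [0,0,0,-5,-16,2,0],
])

```text
time: 27.2
ee_pos: [483.6, -294.1, 223.3]
eef_rot: [-0.064, 0.134, 0.895, -0.422]
wrist_force: [0.5, 0.6, -2.2]
opening: 0.077
gripper_force: 68.6
```

```bash
python3 chk.py 12; python3 - <<'E'
from h import *
w=cv2.imread('pics/wrist12.png')
# dark/white blobs on blue area
for t in blobs(w,(330,100,640,440),60,150):print(t[0],t[1])
E
python3 wp.py "[(50,-85,14),(50,-95,30)]"
```

```text
desk tcp [ -78.71 -124.3   223.25] grasp [ -78.68 -109.64  235.35] z [-0.   -0.77 -0.64] F [ 0.27  0.75 -2.2 ] open 0.077 gf 68.64795327186584 t 27.2
side blue [ 292  206   46   34 1340] [314.21 223.93] [ -86.39 -197.02]
side blue [ 14 273  13  31 187] [ 19.56 287.49] [707.88 167.59]
side green [298 248  12   4  42] [303.36 249.43] [-32.8   -2.47]
side green [326 248   8   3  24] [329.5 249. ] [-110.51    0.53]
wrist blue [  307   121   325   310 62677] [446.74 240.4 ] [ -90.25 -134.46]
wrist blue [455 403  33  36 618] [470.91 419.92] [   6.33 -109.51]
15752 [330 282 306 158]
now 50.0 edge [-78.64 -75.08 120.61]
50 -85 14 [-0.001, 0.0, -0.0] [-2.9, -9.4, 1.9] y -133.77944989793505
50 -95 30 [-0.001, 0.0, -0.0] [-5.8, -19.0, 17.9] y -143.77944989793505
```

```bash
python3 - <<'E'
from seg import *
w=cv2.imread('pics/side12.png');c=get_calibration('side');o,a=load();i=R.from_euler('z',-a)
D=lambda uv,z:i.apply(onz(c,uv,z)-o)[:2]
for t in blobs(w,(285,215,345,275),75,8):print("dark",t[0],t[1],t[2],D(t[2],128))
x=masks(w)
for s,ce,m in big((cv2.cvtColor(w,cv2.COLOR_BGR2HSV)[...,0]>22)&(cv2.cvtColor(w,cv2.COLOR_BGR2HSV)[...,0]<40)&(cv2.cvtColor(w,cv2.COLOR_BGR2HSV)[...,1]>120),5):print("lime",s,ce,D(ce,128))
p=cv2.imread('pics/wrist12.png');g=p[130:280,345:630];b=(masks(g)["blue"])
print("nonblue frac",1-b.mean(), [ (s,) for s,ce,m in big(~b,4)])
m=w[238:262,292:340].max(2);print(m[::1,::3])
E
```

```text
dark 16 [339 222   6   3] [341.75 222.88] [-181.26 -200.02]
lime [301 253  12   5  56] [306.5 255. ] [-38.64  35.  ]
lime [ 80 190  12   6  54] [ 85.76 192.48] [ 814.58 -603.47]
lime [326 252   7   5  30] [329.1  254.33] [-104.32   35.78]
nonblue frac 0.1705964912280702 [(array([ 224,    2,   61,  148, 7293], dtype=int32),)]
[[112 144 144 148 144 146 146 143 145 143 145 143 142 142 147 103]
 [120 141 145 151 146 142 146 143 138 139 138 134 135 139 141 108]
 [131 131 142 148 143 145 140 141 132 126 126 121 115 124 120 145]
 [167 138 118 129 124 136 136 134 131 130 130 127 125 128 140 176]
 [190 185 138 130 129 134 135 134 133 134 134 133 132 131 143 180]
 [195 193 149 132 134 131 132 133 133 134 135 132 132 128 135 174]
 [185 180 150 132 134 131 129 130 136 134 132 130 132 130 135 177]
 [179 165 136 128 125 124 128 142 145 145 142 122 123 121 154 190]
 [178 160 118 110 103 100 122 171 177 178 169  97  99 104 185 212]
 [177 164  89  91 107  97 128 206 208 210 189 109 106 116 180 214]
 [172 169  97 116 141 132 147 212 215 216 209 149 135 140 167 214]
 [169 170 122 131 142 142 151 205 206 204 201 150 136 133 149 198]
 [161 173 120 128 129 130 133 181 182 181 179 130 116 115 128 165]
 [152 174 104 108 111 113 111 152 153 147 149 113 104 107 114 142]
 [154 176  96 100 111 120 118 139 145 145 159 135 132 132 146 152]
 [151 180 101 120 142 160 160 164 179 179 205 181 181 179 200 193]
 [147 183 120 157 179 182 184 191 204 201 207 188 185 186 198 194]
 [147 185 132 157 174 172 172 177 192 188 185 168 164 164 178 172]
 [153 187 134 136 153 150 146 151 159 157 156 143 138 134 145 142]
 [161 182 137 121 125 126 124 126 138 130 132 121 117 117 124 128]
 [169 184 139 118 112 117 118 123 126 123 124 118 116 113 119 128]
 [172 183 143 128 116 125 126 128 125 129 129 127 126 124 124 129]
 [179 184 143 131 127 133 132 132 128 131 129 130 132 131 128 129]
 [176 182 147 133 131 133 130 132 129 130 133 134 129 132 131 130]]
```

```bash
python3 - <<'E'
from seg import *
def lab(p,sx,sy):
    h=cv2.cvtColor(p,cv2.COLOR_BGR2HSV).astype(int);M=masks(p)
    L=np.full(p.shape[:2],'.');V=h[...,2];S=h[...,1]
    L[V<60]='K';L[(V>=60)&(S<60)]='g';L[(V>170)&(S<60)]='W';L[M['blue']]='B';L[M['green']]='G';L[M['lime']]='Y'
    for r in L[::sy,::sx]:print(''.join(r))
lab(cv2.imread('pics/wrist12.png'),8,14)
print()
lab(cv2.imread('pics/side12.png')[200:275,280:350],1,2)
E
```

```text
gggggggggggggggggggggggggggggggggggggggggggggggWWWWWWWWWWWWWWWWWWWWWWWWWWWWWWWWW
ggggggggggggggggggggggggggggggggggggggggggggWWWWWWWWWWWWWWWWWWWWWWWWWWWWWWWWWWWW
ggggggggggggggggggggggggggggggggggggggggggWWWWWWWWWWWWWWWWWWWWWWWWWWWWWWWWWWWWWW
ggggggggggggggggggggggggggggggggggggggggWWWWWWWWWWWWWWWWWgggggggWWWWWWWWWWWWWWWW
gggggggggggggggggggggggggggggggggggggggWWWWWWWWWWWWWWWWWggggggggWWWWWWWWWWWWWWWW
ggggggggggggggggggggggggggggggggggggggggWWWWWWWWWWWWWWWWggggggggWWWWWWWWWWWWWWWW
ggggggggggggggggggggggggggggggggggggggggWWWWWWWWWWWWWgWWgggggggKWWWWWWWWWWWWWWWW
ggggggggggggggggggggggggggggggggggggggggWWWWWWWWWWWWWg.WWgggggWWWWWWWWWWWWWWWWWW
gggggggggggggggggggggggggggggggggggggggggWWWWWWWWWWWWggWWgggggWWWWWWWWWWWWWWWWWW
ggggggggggggggggggggggggggggggggggggggggBBBBBBBBBBBBBBBBBBBBBBBBBBBBBBBBBBBBBBBg
ggggggggggggggggggggggggggggggggggggggggBBBBBBBBBBBBBBBBBBBBBBBBBBBBBBBBBB......
ggggggggggggggggggggggggggggggggggggggggBBBBBBBBBBBBBBBBBBBBBBBBBBBBBBBBBBgggggg
ggggggggggggggggggggggggggggggggggggggggBBBBBBBBBBBBBBBBBBBBBBBBBBBBBBBBBBgggggg
ggggggggggggggggggggggggggggggggggggggggBBBBBBB
[... 3733 characters left out ...]
..Wg....gggg.............ggggggggggg.........gggggg.....ggggg
............g....ggggg..........ggggggggggggggggggggggggggggg....ggggg
............Wg....gggggggggggggggggggggggggggggggggggggggggggg....WWWW
............gg....gggggggggggggggggggggggggggggggggggggggggggg....WWWW
............Wg....ggggggggggggggggggggggggggggggggggggggggggggg....WWW
.............gg....ggggggggggggggggggggggggggggggggggggggggggggg....WW
.......................gggggggggggggggggggggggggggggggggggggggggg....W
.......................gggggggggggggggggggggggggggggggggggggggggg....W
.......................ggggggggggggggggggggggggggggggggggggggggggg....
........................ggggggggggggggggggggggggggggggggggggggggggg...
```

The tray is empty, and the markers lie on the flap at about y 35 (lime), 0 (green) and -22 (black, against the green). Now I level the tray and set it at y ≈ -100.

```bash
python3 wp.py "[(40,-70,20),(30,-63,22),(20,-56,24),(10,-50,25),(0,-46,25),(0,-46,6),(0,-46,0)]"
```

```text
now 50.0 edge [-78.64 -75.08 120.61]
40 -70 20 [0.166, -0.051, 0.0] [-3.5, -11.4, -2.1] y -135.84312591832187
30 -63 22 [0.333, -0.102, 0.0] [-5.9, -19.1, -13.0] y -143.90619187590983
20 -56 24 [0.5, -0.153, 0.0] [-7.5, -24.5, -26.2] y -149.51096413385676
10 -50 25 [0.667, -0.204, 0.0] [-8.6, -28.1, -42.4] y -153.27445306542748
0 -46 25 [0.834, -0.255, 0.0] [-9.4, -30.6, -61.1] y -155.9
0 -46 6 [0.834, -0.255, 0.0] [-9.4, -30.6, -80.1] y -155.9
0 -46 0 [0.834, -0.255, 0.0] [-9.4, -30.6, -86.1] y -155.9
```

send_rows([
  [0.166,-0.05,0,-3.5,-11,-2,0],
  [0.333,-0.102,0,-5.9,-19,-13,0],
  [0.5,-0.153,0,-7.5,-24.5,-26,0],
  [0.667,-0.204,0,-8.6,-28,-42,0],
  [0.834,-0.255,0,-9.4,-30.6,-61,0],
])

```text
time: 27.92
ee_pos: [475.1, -325.0, 163.2]
eef_rot: [0.0, 0.148, 0.989, -0.003]
wrist_force: [0.1, -0.4, -1.6]
opening: 0.079
gripper_force: 68.9
```

```bash
sed -i 's/-z\[2\]))-.5/-z[2]))-.5/' wp.py; python3 wp.py "[(0,-46,6),(0,-46,0)]"; python3 -c "
from h import *
here();s=observe();q=s['eef_rot'];print(R.from_quat([q[1],q[2],q[3],q[0]]).as_matrix()[:,2])"
```

```text
now -0.2 edge [-77.8  -46.37 135.02]
0 -46 6 [-0.003, 0.001, -0.0] [0.1, 0.4, -20.2] y -155.9
0 -46 0 [-0.003, 0.001, -0.0] [0.1, 0.4, -26.2] y -155.9
desk tcp [ -77.8  -156.35  163.25] grasp [ -77.83 -156.24  182.25] z [ 0.   -0.01 -1.  ] F [ 0.21 -0.36 -1.58] open 0.079 gf 68.85911822319031 t 27.925
[-0.   -0.01 -1.  ]
```

send_rows([
  [0,0,0,0,0,-10,0],
  [0,0,0,0,0,-18,0],
  [0,0,0,0,0,-22,0],
  [0,0,0,0,0,-24.5,0],
  [0,0,0,0,0,-25.5,0],
])

```text
time: 28.55
ee_pos: [475.1, -323.3, 137.3]
eef_rot: [-0.001, 0.147, 0.989, -0.004]
wrist_force: [-1.7, 0.8, 1.5]
opening: 0.081
gripper_force: 69.6
```

```bash
python3 -c "
from h import *
here()"
```

```text
desk tcp [ -78.26 -154.74  137.26] grasp [ -78.25 -154.58  156.26] z [-0.   -0.01 -1.  ] F [-1.89  0.27  1.52] open 0.081 gf 69.58502054214478 t 28.55
```

send_rows([
  [0,0,0,0,0,0,0.4],
  [0,0,0,0,0,0,0.4],
  [0,0,0,0,0,30,0.4],
  [0,0,0,0,0,80,0.4],
  [0,0,0,-15,10,130,0.4],
])

```text
time: 29.18
ee_pos: [460.0, -314.8, 268.0]
eef_rot: [-0.001, 0.148, 0.989, -0.005]
wrist_force: [0.1, -0.2, -0.3]
opening: 0.398
gripper_force: 0.0
```

send_rows([
  [-0.03,-0.09,0,-20,30,30,0.6],
  [-0.05,-0.17,0,-40,60,60,0.6],
  [-0.05,-0.17,0,-50,100,70,0.6],
  [-0.05,-0.17,0,-50,120,70,0.6],
  [-0.05,-0.17,0,-50,120,70,0.6],
])

```text
time: 29.8
ee_pos: [409.4, -193.5, 337.5]
eef_rot: [0.087, 0.147, 0.985, -0.017]
wrist_force: [0.7, -0.6, 0.2]
opening: 0.6
gripper_force: 0.0
```

```bash
python3 - <<'E'
from seg import *
here();c=get_calibration('wrist');w=camera('wrist');cv2.imwrite('pics/w20.png',w);o,a=load();i=R.from_euler('z',-a)
D=lambda uv,z:i.apply(onz(c,uv,z)-o)[:2]
M=masks(w)
for s,ce,m in big(M["blue"],2):
    if s[4]>500:
        p=np.argwhere(m)[:,::-1]
        for f in(p@[1,1],p@[-1,1],p@[1,-1],p@[-1,-1]): u=p[f.argmin()];print("blue",u,D(u,134.5),D(u,111.5))
for k in("green","lime"):
    for s,ce,m in big(M[k],3):
        if s[4]>30: print(k,s,ce,D(ce,128))
for t in blobs(w,(100,40,560,400),70,60):print("dark",t[0],t[1],t[2],D(t[2],128))
h=cv2.cvtColor(w,cv2.COLOR_BGR2HSV).astype(int);L=np.full(w.shape[:2],'.');L[h[...,2]<60]='K';L[(h[...,2]>=60)&(h[...,1]<60)]='g';L[(h[...,2]>150)&(h[...,1]<60)]='W'
for k in M:L[M[k]]=k[0].upper()
for r in L[60:380:10,80:600:6]:print(''.join(r))
E
```

```text
desk tcp [-179.11  -49.79  337.46] grasp [-182.46  -49.64  356.16] z [ 0.18 -0.01 -0.98] F [ 0.84 -0.36  0.22] open 0.6 gf 0.0 t 29.8
blue [206 199] [-155.19 -147.42] [-147.3  -154.27]
blue [324 198] [-156.31  -47.88] [-148.5   -47.83]
blue [200 319] [ -32.77 -167.63] [ -16.4  -175.89]
blue [324 341] [ -7.53 -47.12] [ 10.59 -47.02]
green [352 293  18  37 523] [360.06 310.48] [-39.57 -12.24]
green [356 226  19  31 496] [364.52 241.52] [-113.35  -11.38]
lime [389 235  17  24 330] [396.54 246.85] [-108.21   17.73]
lime [381 288  19  33 302] [387.1 303.2] [-48.07  13.45]
dark 313 [367 150  22  40] [376.19 167.59] [-180.77   -4.78]
dark 347 [250 173  25  32] [263.44 188.91] [-162.04  -99.26]
dark 9725 [100 211 152 189] [186.92 353.59] [  15.57 -189.27]
dark 509 [339 225  19  31] [347.91 240.47] [-114.31  -26.28]
dark 598 [334 290  20  38] [343.22 308.52] [-41.75 -28.66]
dark 9365 [390 296 170 104] [464.45 366.13] [ 30.07 100.52]
WWWWWWWWWWWWWWWWWWWWWWWWWWWWWWWWWWWWWWW......L.....gggWWWWWWWWWWWWWWWWWWWWWWWWWWWWWWWWW
WWWWWWWWWWWWWWWWWWWWWWWWWWWWWWWWWWWWW.LgWWWWW......WWWWWWWWWWWWWWWWWWWWWWW
[... 1953 characters left out ...]
gggWWWWWWWWWWWWWWBKKBBggKBBBBBBBBBBBBB.gKKKGGGg.L.Kgggggggggggggggggg...WWWWWWWWWWWW
gggggggWWWWWWWWWWWWWBBKKggKKKBBBBBBBBBBBB.gKKKGGGg.LKKKggKKggggggggggggg..WWWWWWWWWWWgg
ggggggggWWWWWWWWWWWWKKKggKKKKBBBBBBBBBBBBggKKKGGggg.KKKKggKKK.......gggg..WWWWWWWWWWWgg
gggggggggWWWWWWWWWWKKKgggKKKKBBBBBBBBBBBBg..........KKKKgggKKK...........WWWWWWWWWWWWgg
WgggggggggWWWWWWWWKKKgggKKKKKBBBBBBBBBBBBg..........KKKKKgggKKK...........WWWWWWWWWWWgg
WWgggggggggWWWWKKKKKKKKWKKKKK.......................KKKKKWKKKKKKKK........WWWWWWWWWWWWg
WgKKKKKKKgggWWKKKKKKKKKKKKKK.........................KKKKKKKKKKKKKK...KKKKKKKKKgWWWWWWW
KKKKKKKKKKKKKKKKKKKKKKKKKKKK.........................KKKKKKKKKKKKKKKKKKKKKKKKKKKKgWWWWW
```

```bash
python3 -c "
from cell import *
print(finish_job())"
```

```text
the job is handed in; nothing more can be done
None
```

I handed the job in at about 30 s, but no verdict came back. By my last camera measurements, both supports are out to their stops and the flap is down on them. The three markers lie on the flap to the left of the tray, and the empty tray is down clear of them (about 80 mm in front of the hinge, 102 mm right of the middle).

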